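# Screen worn milling balls into the catch pan

## Task

Gently slide the catch pan along the bench by its handle, without lifting it, in under the sieving tray until it is fully home against the stop. Then stir the balls about on the sieve with the paddle, without forcing it and without putting the fingers on the balls, until every small worn ball has dropped through into the pan and only the four full-size balls are left on the sieve. Leave the pan home, lay the paddle down flat on the worktop clear of the stand, and do not disturb the pot, the beaker or the box.

Things in the scene. Friction and masses are not known exactly. Their poses are not given: they have to be found in the camera images.
- sieve_stand: Fixed steel stand carrying a square sieving tray. Origin on the worktop under the middle of the sieve; x, y along its sides, z up. Legs 12 mm square at x = +-77, y = +-52 mm. Under the tray is a bay for the catch pan, open to +y. The pan's rim passes about 17 mm below the sieve.
- sieve_centre (a point): Middle of the sieve plate's top face, 75 mm above the worktop; axes as the stand. Plate 105 x 105 mm with 3 x 3 square holes 23 mm wide at 38 mm pitch (middle hole centred here), 15 mm land between holes, 3 mm at the border. The sides flare outward at 45 degrees to a lip 26 mm above the plate and 79 mm out from the middle.
- pan_stop (a point): Middle of the pan stop's face at the -y end of the bay, 65 mm from the stand's origin, 16 mm above the worktop. Two low guides along y lead to it: inner faces at x = +-70 mm, 18 mm high, from y = -63 to +87 mm, then spreading to y = 108 mm.
- catch_pan: Loose square aluminium pan, 130 x 130 x 46 mm, open on top, about 0.45 kg. Origin under the centre of the square part. A bar handle 14 mm wide and 9 mm thick runs along +y from the wall (y = 65 mm) to a round end at y = 197 mm, its mid-height 34 mm above the worktop. Home under the sieve its origin is at the stand's origin and its y lies along the stand's y.
- pan_grip (a point): Point to hold on the pan's handle: centre of the bar, 155 mm from the pan's centre along +y, 34 mm high.
- paddle: Loose stirring paddle, 188 mm long, 0.09 kg, lying flat. Origin on its underside under the middle of the part to grip; +x along it to the blade. Grey handle 16 mm wide (y), 24 mm thick (z), from x = -63 to +47 mm; then a 10 mm round shank; then a flat steel blade 24 mm wide (y), 5 mm thick (z), from x = 77 to 125 mm, at mid-thickness (z = 12 mm).
- paddle_tip (a point): Middle of the blade's end edge, at x = 125, z = 12 mm in the paddle's frame.
- sample_pot: Bystander: closed round pot with a screw cap, 55 mm across, 88 mm tall; origin under its middle.
- beaker_low: Bystander: low glass beaker, 73 mm across, 60 mm tall; origin under its middle.
- box_maroon: Bystander: dark slide box, 45 x 100 x 30 mm; origin under its middle.
- ball_full0: Full-size smooth white ceramic milling ball, 30 mm across, 54 g; origin at its centre. Too big for the holes: it lodges in one, standing 25 mm proud, its centre 10 mm above the plate.
- ball_full1: Full-size smooth white ceramic milling ball, 30 mm across, 54 g; origin at its centre. Too big for the holes: it lodges in one, standing 25 mm proud, its centre 10 mm above the plate.
- ball_full2: Full-size smooth white ceramic milling ball, 30 mm across, 54 g; origin at its centre. Too big for the holes: it lodges in one, standing 25 mm proud, its centre 10 mm above the plate.
- ball_full3: Full-size smooth white ceramic milling ball, 30 mm across, 54 g; origin at its centre. Too big for the holes: it lodges in one, standing 25 mm proud, its centre 10 mm above the plate.
- ball_worn0: Worn smooth white ceramic milling ball, 20 mm across, 16 g; origin at its centre. It falls freely through a hole; lies on the land between holes at the start.
- ball_worn1: Worn smooth white ceramic milling ball, 20 mm across, 16 g; origin at its centre. It falls freely through a hole; lies on the land between holes at the start.
- ball_worn2: Worn smooth white ceramic milling ball, 20 mm across, 16 g; origin at its centre. It falls freely through a hole; lies on the land between holes at the start.
- ball_worn3: Worn smooth white ceramic milling ball, 20 mm across, 16 g; origin at its centre. It falls freely through a hole; lies on the land between holes at the start.
There are look-alikes about, which are no part of the job. What is shaped like the ball_full0 but blue or red is not meant.

How it is judged:
By the outcome, as a careful person would: the job done as asked, in the order asked, and still so for the second after the job is handed in, with the robot touching nothing.
It also fails if it takes over 72 s, if anything falls off the work surface, if the arm or the gripper's body presses on something with over 40 N, if the wrist force passes 120 N, or if a joint passes its speed limit or range.

## Robot

A 6-joint arm with a two-finger parallel gripper is mounted at the origin on a cart in front of the work surface, level with it; the furniture and walls round the work are solid. World frame = base frame: x ahead of the robot, y to its left, z up, the work surface at z = 0. Lengths are in m, angles in rad, forces in N, time in s.
With the tool pointing down it reaches from about 0.3 to 0.775 m from the base axis. Payload 14.6 kg.
Tool frame: the origin (TCP) lies midway between the tips of the shut fingers; the grasp point (between the pads) lies 19 mm behind it (tcp_to_grasp is the distance from the TCP to the grasp point, in m); z points along the fingers, y is the line along which they close (so a half turn about z gives the same grasp; the last joint's range is limited). The gripper opens to 94 mm and grips with 3 to 60 N. Pads are 16 mm wide; open, the fingers measure 119 mm over their backs; the gripper's body (75 mm by 177 mm) begins 78 mm behind the grasp point.
Start: joints at [1.072, 0.3, 1.521, -0, 1.321, -0.067], TCP at [0.23, 0.5, 0.184] pointing down, gripper open.
Joint ranges: [-3.03, 3.03], [-0.79, 2.21], [0.23, 2.52], [-1.04, 4.18], [0, 3.07], [-2.55, 2.55]. Speed limits (rad/s): [2.22, 2.22, 2.57, 3.14, 3.14, 3.14].

## Interface

Orientations are given as [roll, pitch, yaw] about the fixed x, y, z axes, in that order (R = Rz(yaw) Ry(pitch) Rx(roll)).
In Python, from station import * gives the robot as it stands.
- The arm moves only by the tool send_rows, never from a script. Its argument "motion" is a list of rows, each a list of 3 entries, a list of its own where there are three numbers: the shift along the tool's x, y, z in units of 0.03 m (1.0 is 0.03 m), then the turn, a rotation vector about the tool's x, y, z in units of 0.12 rad (1.0 is 0.12 rad), then the opening, from -1 (shut) to 1 (fully open). In form: [[[x, y, z], [rx, ry, rz], grip], ...]. A call has 1 to 12 rows; each row shifts and turns the commanded pose from where the row before left it, along the tool's axes as they then stand; what a row does not reach is not made up. A row lasts 1/10 s, in which the tool goes at most 50 mm and 8.59 degrees, less where a joint would pass 70% of its speed; a pose out of reach is approached as far as the arm can. A call with a number of a shift or a turn outside -1 to 1 is refused whole. A call with a gripper value outside its range is refused whole. The fingers move at their own pace and stop on an object; "squeeze" is the grip in N (left out, the last holds). Time passes only in rows, so rows that do not move let the fingers close. It gives the time, the measured TCP pose, the force, the opening and the grip force at its end, in the units of the state.
- get_obs(): the state, without advancing time (a new reading comes with each control period).
- camera(name): name is "side" or "top" or "wrist"; returns a dict with "pixels" (480x640x3 uint8, red, green, blue), "depth" (480x640 float32, m along the optical axis (not along the pixel's ray), 0 where there is no reading), "fx", "fy", "cx", "cy" (pixels), "rvec" (rotation vector, rad) and "tvec" (3), from world to camera coordinates, as OpenCV has them. Camera axes: x right, y down, z forward; pixel columns grow to the right and rows downward; lengths in m; the calibration is good to about 2 mm. A picture is of the moment at which its call begins.
- hand_in(): hands the job in; it is judged then, once.
The state is a dict: "time_s": time; "qpos": joint angles; "joint_vel": joint speeds; "tau": joint torques, N m; "ee_pos": TCP position; "eef_rot": TCP orientation; "force": force on the tool from outside, world axes, zero at the start; "moment": the same for the moment, N m; "grip_width": finger opening in m; "grip_force": force on a finger pad.
Only numpy, scipy, OpenCV 4.12 (cv2) and the standard library are available. Lean on these libraries where they do the work, as an engineer would, in place of code of your own. Each camera call takes 0.05 s, during which the arm holds its last target. There are 200 camera calls.

## Working session

There is one attempt and no reset: what is moved stays moved. The work goes in short steps, Python scripts to look and compute and a tool call to move; the robot and the scene stay as the last step left them, time stands still between calls to the robot, and variables do not carry over. Pictures are saved under pics/ and viewed, at most 10 in all, crops included, and the job is handed in when it is done.

Besides the shell and the picture viewer there is one more tool, called as a command line: name --argument value ..., lists and objects as JSON in quotes. send_rows: Moves the arm, as the interface text tells. Its arguments: {"type":"object","properties":{"motion":{"type":"array"},"squeeze":{"type":"number"}},"required":["motion"]}

```bash
mkdir -p pics; ls
python3 - <<'E'
from station import *
import cv2,numpy as np
print(get_obs())
for n in("top","side"):
    c=camera(n);cv2.imwrite(f"pics/{n}0.png",c["pixels"][:,:,::-1]);np.savez(f"pics/{n}0.npz",**c)
    R=cv2.Rodrigues(np.array(c["rvec"]))[0];print(n,c["fx"],-R.T@c["tvec"],R[2])
E
```

```text
pics
{'time_s': 0.0, 'qpos': array([ 1.07237020e+00,  3.00469274e-01,  1.52159838e+00, -3.20216934e-05,
        1.32068872e+00, -6.66108437e-02]), 'joint_vel': array([-2.04449556e-04,  5.31951676e-04,  9.52544162e-04, -2.93726415e-03,
        7.29007291e-05, -9.28251469e-04]), 'tau': array([-2.24111813e-03, -5.31809878e+01, -3.52736092e+01,  7.07219378e-02,
        2.44796398e-02, -6.85586610e-05]), 'ee_pos': array([0.2300619 , 0.49924843, 0.18308003]), 'eef_rot': array([-3.14042945e+00, -4.65114595e-05,  2.70978529e+00]), 'force': array([ 0.53545206, -0.11594106,  0.35657698]), 'moment': array([0.01858314, 0.00377939, 0.00899817]), 'grip_force': 0.0, 'grip_width': 0.0936402385339506}
top 438.4840961236387 [ 0.33463566 -0.03394067  1.08799384] [ 0.20759432 -0.00129089 -0.97821415]
side 533.0844269273995 [ 0.24537788 -0.8189095   0.77217548] [ 0.30399545  0.72074983 -0.62298191]
```

View pics/top0.png

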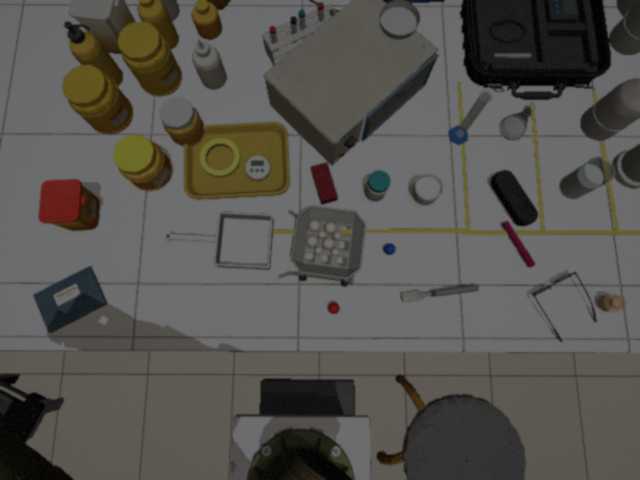

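View pics/side0.png

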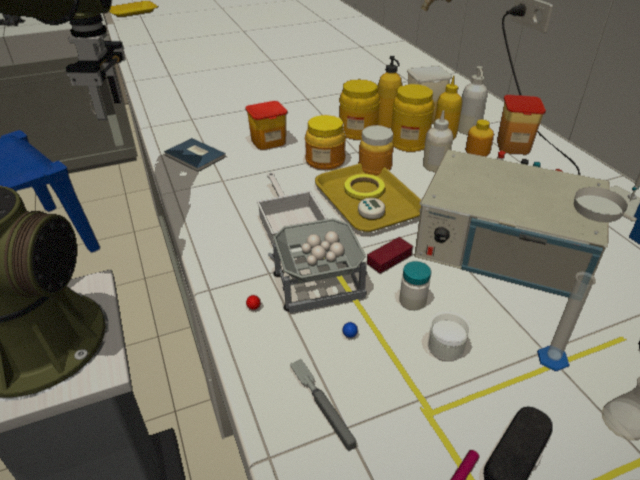

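The top view shows the pan at (245,240) with its handle end at (168,237), the stand and sieve at (328,243), and the paddle running from its blade at (405,296) to its handle end at (478,288). The box is at (323,183), the pot at (377,183) and the beaker at (427,188).

Possible mix-ups:
- **Balls:** the red one at (333,308) and the blue one at (390,249) are look-alikes. The white balls on the sieve are the real ones.
- **Paddle:** the magenta pen at (518,244) and the cylinder at (480,110).
- **Pan:** the yellow tray at (237,160) and the open frame at (562,303).

I choose the grey pan, the steel-bladed paddle and the white balls.

```bash
cat > h.py <<'E'
import cv2,numpy as np
def world(c):
    K=(float(c["fx"]),float(c["fy"]),float(c["cx"]),float(c["cy"]));R=cv2.Rodrigues(np.array(c["rvec"]))[0]
    v,u=np.mgrid[:480,:640];d=c["depth"]
    p=np.stack([(u-K[2])/K[0]*d,(v-K[3])/K[1]*d,d],-1)
    w=(p-np.array(c["tvec"]))@R; w[d==0]=np.nan
    return w
def proj(c,P):
    K=np.array([[c["fx"],0,c["cx"]],[0,c["fy"],c["cy"]],[0,0,1]],float)
    return cv2.projectPoints(np.array(P,float).reshape(-1,1,3),np.array(c["rvec"]),np.array(c["tvec"]),K,None)[0][:,0]
E
python3 - <<'E'
from h import *
import cv2
for n,boxes in (("top",dict(pan=(212,205,276,272),handle=(160,225,214,250),stand=(285,198,370,290),padh=(432,280,485,302),padb=(395,283,432,306),sieve=(303,215,355,268),pot=(362,165,395,202),beak=(408,170,445,208),box=(308,158,340,206))),):
    c=np.load(f"pics/{n}0.npz");w=world(c)
    for k,(a,b,e,f) in boxes.items():
        q=w[b:f,a:e].reshape(-1,3);q=q[~np.isnan(q[:,0])]
        z=q[:,2]; lo={'pan':.035,'handle':.02,'stand':.09,'padh':.012,'padb':.005,'sieve':.075,'pot':.07,'beak':.02,'box':.02}[k]
        s=q[(z>lo)]
        r=cv2.minAreaRect((s[:,:2]*1000).astype(np.float32))
        print(k,len(s),np.percentile(s[:,2]*1000,[2,50,98]).round(1),"rect",np.round(r[0],1),np.round(r[1],1),round(r[2],1),"ext",(s[:,:2].min(0)*1000).round(),(s[:,:2].max(0)*1000).round())
    print('table',np.nanmedian(w[310:330,200:280,2]))
t=cv2.imread("pics/top0.png")[195:300,155:375];s=cv2.imread("pics/side0.png")[210:310,250:380]
cv2.imwrite("pics/crop0.png",np.vstack([cv2.resize(t,(630,300),interpolation=2),cv2.resize(s,(390,300),interpolation=2) if 0 else cv2.copyMakeBorder(cv2.resize(s,(390,300),interpolation=2),0,0,0,240,0)]))
E
```

```text
pan 565 [35.9 46.4 51.2] rect [562.4 149.5] [145.4 134.9] 87.7 ext [493.  75.] [632. 222.]
handle 297 [32.4 37.7 41.6] rect [569.7 278.9] [121.6  17.9] 88.0 ext [559. 218.] [580. 340.]
stand 1911 [ 90.2  96.  105.7] rect [546.  -60.9] [161.9 162.5] 82.8 ext [ 460. -147.] [632.  26.]
padh 315 [15.6 23.7 28.2] rect [ 443.4 -371.5] [ 16.1 113. ] 7.7 ext [ 430. -428.] [ 457. -315.]
padb 254 [10.1 14.7 19.9] rect [ 429.6 -274.6] [27.  82.5] 2.9 ext [ 414. -316.] [ 443. -233.]
sieve 1877 [75.2 84.1 98.8] rect [550.3 -63.3] [126.  120.9] 0.4 ext [ 487. -124.] [613.  -2.]
pot 405 [74.4 86.6 90.6] rect [ 699.4 -183.7] [51.2 52.5] 89.2 ext [ 673. -209.] [ 726. -158.]
beak 768 [25.4 40.7 61. ] rect [ 696.2 -311.7] [70.  71.8] 84.9 ext [ 660. -347.] [ 732. -276.]
box 729 [23.4 29.7 42. ] rect [706.4 -53.1] [ 69.1 153.4] 88.7 ext [631. -89.] [782. -17.]
table -0.00026135041518793333
```

View pics/crop0.png

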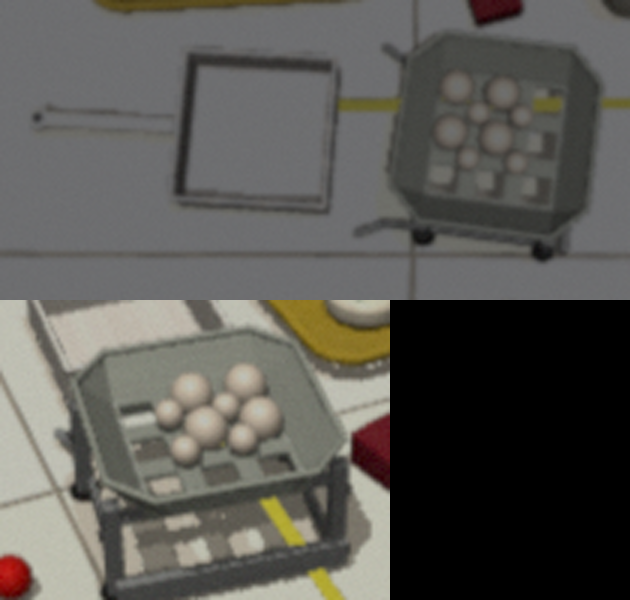

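The crop confirms the choice: four full balls at crop pixels (458,87), (503,95), (451,130) and (497,138), and four worn ones at (479,112), (522,117), (468,158) and (516,162). Next I fit exact poses.

```bash
cat >> h.py <<'E'
def R2(a): return np.array([[np.cos(a),-np.sin(a)],[np.sin(a),np.cos(a)]])
from scipy.optimize import least_squares
def fit_stand(w,p0=(.546,-.061,-.12)):
    q=w.reshape(-1,3);q=q[~np.isnan(q[:,0])];q=q[(abs(q[:,0]-p0[0])<.1)&(abs(q[:,1]-p0[1])<.1)&(q[:,2]>.083)&(q[:,2]<.099)]
    p=np.array(p0)
    for _ in range(4):
        l=abs((q[:,:2]-p[:2])@R2(p[2]));e=l.max(1)-(.0525+q[:,2]-.075)
        s=q[(abs(e)<.008)&(l.min(1)<.042)]
        f=lambda p:(abs((s[:,:2]-p[:2])@R2(p[2]))).max(1)-(.0525+s[:,2]-.075)
        p=least_squares(f,p,loss='soft_l1',f_scale=.002).x
    return p,len(s),np.std(f(p))
def loc(p,xy): return (np.asarray(xy)[...,:2]-p[:2])@R2(p[2])
E
python3 - <<'E'
from h import *
for n in("top","side"):
    c=np.load(f"pics/{n}0.npz");w=world(c);p,k,sd=fit_stand(w);print(n,"stand",p.round(4),k,sd.round(4))
    q=w.reshape(-1,3);q=q[~np.isnan(q[:,0])]
    s=q[(abs(q[:,0]-.5624)<.085)&(abs(q[:,1]-.1495)<.08)&(q[:,2]>.041)&(q[:,2]<.055)]
    f=lambda p:abs((s[:,:2]-p[:2])@R2(p[2])).max(1)-p[3]
    r=least_squares(f,[.5624,.1495,-.055,.064],loss='soft_l1',f_scale=.002).x;print("pan",r.round(4),np.std(f(r)))
    s=q[(abs(q[:,0]-.57)<.03)&(q[:,1]>.225)&(q[:,1]<.335)&(q[:,2]>.028)&(q[:,2]<.045)]
    if len(s)>20: a=np.polyfit(s[:,1],s[:,0],1);print("handle line dx/dy",a, np.polyval(a,[.1495,.3045]),s[:,2].mean())
    # balls: gray circle
    g=c["pixels"].astype(int)
    l=loc(p,q);m=(abs(l).max(1)<.06)&(q[:,2]>.081)
    b=q[m];lb=l[m]
    # seeds by local maxima of height, fit sphere
    from scipy.optimize import least_squares as L
    seeds=[]
    o=np.argsort(-b[:,2])
    for i in o:
        if b[i,2]<.089: break
        if all(np.hypot(*(b[i,:2]-t[:2]))>.0145 for t in seeds): seeds.append(b[i])
    for t in seeds: print("ball",(loc(p,t)*1000).round(),(t*1000).round(1))
E
```

```text
top stand [ 0.5461 -0.0606 -0.1314] 979 0.0019
pan [ 0.5618  0.144  -0.0507  0.0644] 0.001602427899040241
handle line dx/dy [0.04652484 0.55544005] [0.56239552 0.56960687] 0.037548738022244676
ball [38. -0.] [583.2 -65.7 103.8]
ball [-1. 41.] [550.  -19.7 103.2]
ball [40. 38.] [591.  -28.7 100.8]
ball [-0.  2.] [546.  -58.8 100.7]
ball [ 20. -19.] [563.2 -82.1  98.4]
ball [-19. -15.] [525.6 -72.7  97.4]
ball [18. 13.] [565.8 -49.7  96.8]
ball [-21.  18.] [528.  -40.5  96.7]
ball [25. 35.] [575.4 -28.7  96.2]
ball [-5. 27.] [544.6 -33.5  96. ]
ball [ -4. -13.] [540.2 -72.8  95.3]
ball [ 9. 31.] [559.4 -31.1  93.3]
ball [34. 51.] [586.2 -14.6  91.3]
ball [-15.   2.] [531.6 -56.8  90.3]
ball [60. 59.] [613.2  -9.6  89.9]
side stand [ 0.5482 -0.0602 -0.1287] 879 0.0023
pan [ 0.5636  0.1428 -0.0473  0.0644] 0.0019435846307716224
handle line dx/dy [0.05165892 0.5557056 ] [0.5634286  0.57143574] 0.037899509214693546
ball [35. -7.] [581.5 -71.7 102.2]
ball [37. 38.] [589.9 -27.3 100.5]
ball [-0. -7.] [546.8 -67.4  99.9]
ball [-5. 40.] [548.8 -19.6  99.8]
ball [ 4. 24.] [554.9 -36.9  97.6]
ball [-23.  19.] [528.2 -38.7  96.9]
ball [-3.  7.] [546.3 -52.8  96.6]
ball [47.  0.] [595.  -66.1  96.3]
ball [ 19. -18.] [564.9 -80.4  96.2]
ball [16. 16.] [566.2 -46.6  96. ]
ball [-16. -20.] [529.6 -78.3  96. ]
ball [35. 23.] [586.  -41.5  93.8]
ball [11. 37.] [564.1 -25.1  93.8]
ball [28.  6.] [576.8 -57.8  93.3]
ball [12.  2.] [560.5 -60.2  92.5]
ball [50. 30.] [601.7 -36.5  90.5]
ball [39. 60.] [594.5  -6.1  89.3]
```

```bash
cat >> h.py <<'E'
from scipy.spatial.transform import Rotation as Ro
def toolR(xyaw,pitch=0.):
    # tool x at yaw, tool z down; then tilt about tool y (blade = tool +x dips by pitch)
    return Ro.from_euler('z',xyaw)*Ro.from_euler('x',np.pi)*Ro.from_euler('y',pitch)
def plan(legs,grip,start=None,nd=2):
    """legs: list of (pos,Rot,n)"""
    if start is None:
        from station import get_obs
        o=get_obs();start=(o["ee_pos"],Ro.from_euler('xyz',o["eef_rot"]))
        print("t",round(o["time_s"],2),"q",o["qpos"].round(2),"F",o["force"].round(1))
    p,R=start;rows=[]
    p=np.array(p)
    for P,T,n in legs:
        P=np.array(P)
        for i in range(n):
            k=n-i
            d=np.round(R.inv().apply((P-p)/k)/.03,nd);t=np.round((R.inv()*T).as_rotvec()/k/.12,nd)
            rows.append([d.tolist(),t.tolist(),grip]);p=p+R.apply(d*.03);R=R*Ro.from_rotvec(t*.12)
    M=max(abs(np.array(r[0]+r[1])).max() for r in rows)
    print("max",M,"n",len(rows));
    for i in range(0,len(rows),12): print(str(rows[i:i+12]).replace(' ','').replace('-0.0,','0,').replace('-0.0]','0]').replace('.0,',',').replace('.0]',']'))
    return p,R
E
python3 - <<'E'
from h import *
T=toolR(np.pi/2-.05)
plan([((.5705,.2983,.13),T,16),((.5705,.2983,.0155),T,7)],-.2)
E
```

```text
t 0.1 q [ 1.07  0.3   1.52  0.    1.32 -0.07] F [-0.7 -0.5 -0.4]
max 0.82 n 23
[[[-0.82,-0.08,0.11],[0,0,0.62],-0.2],[[-0.82,-0.02,0.11],[0,0,0.62],-0.2],[[-0.82,0.04,0.11],[0,0,0.62],-0.2],[[-0.82,0.1,0.11],[0,0,0.62],-0.2],[[-0.81,0.16,0.11],[0,0,0.62],-0.2],[[-0.79,0.22,0.11],[0,0,0.62],-0.2],[[-0.78,0.28,0.11],[0,0,0.62],-0.2],[[-0.75,0.33,0.11],[0,0,0.62],-0.2],[[-0.73,0.39,0.11],[0,0,0.62],-0.2],[[-0.69,0.44,0.11],[0,0,0.62],-0.2],[[-0.66,0.49,0.11],[0,0,0.62],-0.2],[[-0.62,0.54,0.11],[0,0,0.62],-0.2]]
[[[-0.58,0.59,0.11],[0,0,0.62],-0.2],[[-0.53,0.63,0.11],[0,0,0.62],-0.2],[[-0.49,0.67,0.12],[0,0,0.61],-0.2],[[-0.44,0.7,0.11],[0,0.01,0.62],-0.2],[[0,0,0.55],[0,0,0],-0.2],[[0,0,0.54],[0,0,0],-0.2],[[0,0,0.55],[0,0,0],-0.2],[[0,0,0.54],[0,0,0],-0.2],[[0,0,0.55],[0,0,0],-0.2],[[0,0,0.54],[0,0,0],-0.2],[[0,0,0.55],[0,0,0],-0.2]]
```

send_rows --motion '[[[-0.82, -0.08, 0.11], [0, 0, 0.62], -0.2], [[-0.82, -0.02, 0.11], [0, 0, 0.62], -0.2], [[-0.82, 0.04, 0.11], [0, 0, 0.62], -0.2], [[-0.82, 0.1, 0.11], [0, 0, 0.62], -0.2], [[-0.81, 0.16, 0.11], [0, 0, 0.62], -0.2], [[-0.79, 0.22, 0.11], [0, 0, 0.62], -0.2], [[-0.78, 0.28, 0.11], [0, 0, 0.62], -0.2], [[-0.75, 0.33, 0.11], [0, 0, 0.62], -0.2], [[-0.73, 0.39, 0.11], [0, 0, 0.62], -0.2], [[-0.69, 0.44, 0.11], [0, 0, 0.62], -0.2], [[-0.66, 0.49, 0.11], [0, 0, 0.62], -0.2], [[-0.62, 0.54, 0.11], [0, 0, 0.62], -0.2]]'

```text
time_s: 1.3
ee_pos: [0.4859, 0.3481, 0.1435]
eef_rot: [-3.141, 0.0, 1.814]
force: [-0.5, 0.4, -0.0]
grip_width: 0.0372
grip_force: 0.0
```

send_rows --motion '[[[-0.58, 0.59, 0.11], [0, 0, 0.62], -0.2], [[-0.53, 0.63, 0.11], [0, 0, 0.62], -0.2], [[-0.49, 0.67, 0.12], [0, 0, 0.61], -0.2], [[-0.44, 0.7, 0.11], [0, 0.01, 0.62], -0.2], [[0, 0, 0], [0, 0, 0], -0.2], [[0, 0, 0], [0, 0, 0], -0.2]]'

```text
time_s: 1.9
ee_pos: [0.5705, 0.2983, 0.13]
eef_rot: [-3.141, -0.001, 1.521]
force: [-0.3, 0.1, -0.0]
grip_width: 0.0373
grip_force: 0.0
```

Run:
```python
from h import *
from station import *
print(get_obs()["ee_pos"],get_obs()["eef_rot"],get_obs()["grip_width"])
c=camera("wrist");np.savez("pics/w1.npz",**c);w=world(c);q=w.reshape(-1,3);q=q[~np.isnan(q[:,0])]
s=q[(abs(q[:,0]-.57)<.03)&(q[:,1]>.225)&(q[:,1]<.335)&(q[:,2]>.028)&(q[:,2]<.045)]
print(len(s))
if len(s)>20: a=np.polyfit(s[:,1],s[:,0],1);print(a,np.polyval(a,.2983),s[:,2].mean(),s[:,1].max())
T=toolR(np.pi/2-.05)
plan([((.5705,.2983,.0155),T,7)],-.2)
```

```text
[0.57045515 0.29827209 0.12995771] [-3.14051673e+00 -7.81621382e-04  1.52115567e+00] 0.037269970437214264
2342
[0.05208752 0.5557085 ] 0.5712462044124477 0.03828693851450617 0.33497872198607226
t 1.95 q [0.43 0.55 1.29 0.   1.3  0.47] F [ 0.6  0.1 -0.2]
max 0.55 n 7
[[[0,0,0.55],[0,0,0],-0.2],[[0,0,0.55],[0,0,0],-0.2],[[0,0,0.55],[0,0,0],-0.2],[[0,0,0.54],[0,0,0],-0.2],[[-0.01,0,0.55],[0,0,0],-0.2],[[0,0.01,0.54],[0,0,0.01],-0.2],[[-0.01,0,0.55],[-0.01,-0.01,0],-0.2]]
```

send_rows --motion '[[[0, 0.01, 0.55], [0, 0, 0], -0.2], [[0, 0, 0.55], [0, 0, 0], -0.2], [[0, 0, 0.55], [0, 0, 0], -0.2], [[0, 0, 0.54], [0, 0, 0], -0.2], [[0, 0.01, 0.55], [0, 0, 0], -0.2], [[0, 0, 0.54], [0, 0, 0], -0.2], [[0, 0, 0.55], [0, 0, 0], -0.2], [[0, 0, 0], [0, 0, 0], -1], [[0, 0, 0], [0, 0, 0], -1], [[0, 0, 0], [0, 0, 0], -1], [[0, 0, 0], [0, 0, 0], -1]]' --squeeze 12

```text
time_s: 3.05
ee_pos: [0.5718, 0.2988, 0.0166]
eef_rot: [3.14, -0.002, 1.521]
force: [-0.7, 1.0, 2.7]
grip_width: 0.0089
grip_force: 1.6
```

Run:
```python
from h import *
st=np.array([.547,-.0604,-.13]);u=np.array([np.sin(.13),np.cos(.13)])
g=lambda d:(*(st[:2]+u*(.155+d)),.0155)
T=toolR(np.pi/2-.13)
plan([(g(.155),T,8),(g(.02),T,16)],-1)
```

```text
t 3.05 q [0.42 0.68 1.37 0.   1.09 0.47] F [-0.7  1.   2.7]
max 0.29 n 24
[[[-0.21,0.07,0],[0,0,0.08],-1],[[-0.21,0.08,0],[0,0,0.08],-1],[[-0.21,0.08,0.01],[0,0,0.08],-1],[[-0.21,0.08,0],[0,0,0.08],-1],[[-0.21,0.08,0.01],[0,0,0.09],-1],[[-0.21,0.09,0],[0,-0.01,0.08],-1],[[-0.21,0.09,0.01],[0.01,0,0.09],-1],[[-0.21,0.09,0.01],[0,-0.01,0.08],-1],[[-0.28,0,0],[0,0,0],-1],[[-0.28,0,0],[0,0,0],-1],[[-0.28,0,0],[0,0,0],-1],[[-0.28,0,0],[0,0,0],-1]]
[[[-0.28,0,0],[0,0,0],-1],[[-0.28,0,0],[0,0,0],-1],[[-0.28,0,0],[0,0,0],-1],[[-0.28,0,0],[0,0,0],-1],[[-0.28,0,0],[0,0,0],-1],[[-0.28,0,0],[0,0,0],-1],[[-0.28,0,0],[0,0,0],-1],[[-0.28,0,0],[0,0,0],-1],[[-0.28,0,0],[0,0,0],-1],[[-0.29,0,0],[0,0,0],-1],[[-0.28,0,0],[0,0,0],-1],[[-0.29,-0.01,0],[0,0,0],-1]]
```

send_rows --motion '[[[0, 0, 0], [0, 0, 0], -1], [[0, 0, 0], [0, 0, 0], -1]]'

```text
time_s: 3.25
ee_pos: [0.5717, 0.2988, 0.0164]
eef_rot: [3.14, -0.002, 1.521]
force: [0.8, 0.6, 3.9]
grip_width: 0.0004
grip_force: 1.8
```

Run:
```python
from h import *
from station import *
o=get_obs();print(o)
c=camera("side");np.savez("pics/s1.npz",**c);w=camera("wrist")
a=c["pixels"][130:290,200:440,::-1]
cv2.imwrite("pics/g1.png",np.hstack([cv2.resize(a,(450,300),interpolation=2),cv2.resize(w["pixels"][:,:,::-1],(350,300))]))
```

```text
{'time_s': 3.25, 'qpos': array([4.24228212e-01, 6.76508358e-01, 1.37488766e+00, 1.30099098e-03,
       1.08831873e+00, 4.73860412e-01]), 'joint_vel': array([ 0.00211005,  0.00369477,  0.00169628, -0.00045523, -0.00221153,
       -0.00235475]), 'tau': array([-4.54694945e-01, -6.70531082e+01, -2.98367500e+01, -1.02175127e-01,
        2.03007180e-01,  1.44919766e-03]), 'ee_pos': array([0.57173498, 0.29875588, 0.01639044]), 'eef_rot': array([ 3.14044840e+00, -1.88327340e-03,  1.52056266e+00]), 'force': array([0.77172151, 0.62944706, 3.9056614 ]), 'moment': array([ 0.15070209, -0.05728782,  0.03069813]), 'grip_force': 1.8068874027812853, 'grip_width': 0.0004456547293347509}
```

View pics/g1.png

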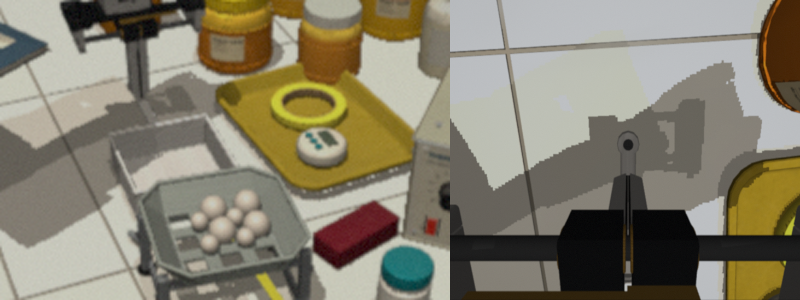

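The fingers shut to 0.4 mm, so the handle isn't between the pads. The wrist view shows the handle end at (628,143), still in line under the fingers. I'll measure the handle and pan rim heights.

Run:
```python
from h import *
from station import *
c=camera("wrist");w=world(c);q=w.reshape(-1,3);q=q[~np.isnan(q[:,0])]
s=q[(abs(q[:,0]-.575)<.02)&(q[:,1]>.31)&(q[:,1]<.35)]
for y in np.arange(.31,.35,.004):
    t=s[abs(s[:,1]-y)<.002]; print(round(y,3),len(t),np.percentile(t[:,2],[50,90,99]).round(4) if len(t) else '', (t[t[:,2]>.01][:,0].min(),t[t[:,2]>.01][:,0].max()) if (t[:,2]>.01).any() else '')
c=np.load("pics/s1.npz");w=world(c);q=w.reshape(-1,3);q=q[~np.isnan(q[:,0])]
for y0 in (.08,.1,.12,.14,.16,.18,.2,.22,.24,.26,.28):
    t=q[(abs(q[:,1]-y0)<.008)&(abs(q[:,0]-.565)<.08)];print(y0,len(t),np.percentile(t[:,2],[5,50,90,97]).round(3))
```

```text
0.31 260 [0.018  0.0384 0.1536] (np.float64(0.5657169128212051), np.float64(0.5793667139893094))
0.314 2036 [0.1599 0.1633 0.1643] (np.float64(0.5550419217695799), np.float64(0.5949932608615853))
0.318 7180 [0.16   0.1639 0.165 ] (np.float64(0.5550049952318646), np.float64(0.5949984117233734))
0.322 4467 [0.1594 0.1601 0.1606] (np.float64(0.5550000293725627), np.float64(0.5949953771622779))
0.326 4827 [0.1594 0.1601 0.1607] (np.float64(0.5550065067425963), np.float64(0.5949986769830888))
0.33 12349 [0.1544 0.1596 0.1605] (np.float64(0.5550198943923929), np.float64(0.5949956173652454))
0.334 2239 [0.1477 0.1574 0.1596] (np.float64(0.5550046910994733), np.float64(0.5831328439099882))
0.338 755 [0.0005 0.0377 0.0387] (np.float64(0.5652921257308485), np.float64(0.5820455619682662))
0.342 538 [0.     0.0102 0.0371] (np.float64(0.5693786831472439), np.float64(0.5776437607042737))
0.346 492 [-0.      0.0008  0.0014] 
0.08 57 [-0.002  0.028  0.05   0.051]
0.1 72 [-0.002  0.027  0.048  0.05 ]
0.12 84 [-0.002  0.026  0.048  0.049]
0.14 135 [-0.001  0.006  0.047  0.049]
0.16 263 [-0.     0.004  0.034  0.048]
0.18 267 [-0.     0.003  0.034  0.048]
0.2 1044 [0.002 0.036 0.376 0.396]
0.22 756 [0.012 0.35  0.396 0.411]
0.24 764 [0.035 0.321 0.367 0.409]
0.26 671 [0.    0.227 0.322 0.411]
0.28 1202 [0.    0.178 0.241 0.267]
```

Run:
```python
from h import *
from station import *
c=camera("wrist");s=camera("side")
cv2.imwrite("pics/g2.png",np.hstack([cv2.resize(c["pixels"][200:460,170:430,::-1],(400,400),interpolation=2),cv2.resize(s["pixels"][120:230,230:340,::-1],(400,400),interpolation=2)]))
w=world(c);print([ (v,u,w[v,u].round(3)) for v,u in ((230,322),(260,322),(300,322),(330,315),(330,328),(360,300),(400,322))]);print(get_obs()["grip_width"],get_obs()["grip_force"])
```

```text
[(230, 322, array([0.572, 0.332, 0.038])), (260, 322, array([0.571, 0.316, 0.037])), (300, 322, array([0.571, 0.307, 0.064])), (330, 315, array([0.569, 0.308, 0.093])), (330, 328, array([0.573, 0.306, 0.091])), (360, 300, array([0.568, 0.331, 0.15 ])), (400, 322, array([0.572, 0.324, 0.153]))]
0.00032948619360014143 2.1746304351836443
```

View pics/g2.png

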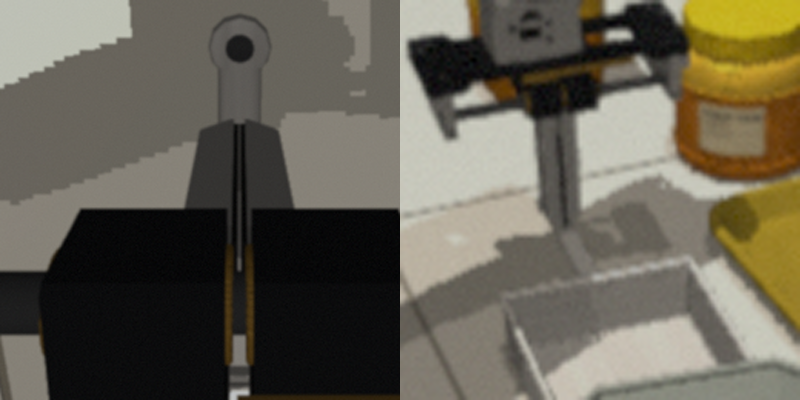

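The crop shows the shut fingertips at (240,122), apparently ending at the handle's top. I'll check the finger depth profile.

Run:
```python
from h import *
from station import *
c=camera("wrist");w=world(c);R=cv2.Rodrigues(np.array(c["rvec"]))[0];print("cam",-R.T@c["tvec"],R[2])
for u in (305,312,320,326,332,340,350):
    print(u,[(v,*(w[v,u]*1000).round().tolist()) for v in range(262,340,8)])
print(proj(c,[[.5717,.2988,.0164],[.5717,.307,.0164],[.5717,.307,.04]]))
```

```text
cam [0.57556169 0.37287302 0.21752046] [-0.01359453 -0.25605832 -0.96656574]
305 [(262, 560.0, 304.0, 0.0), (270, 560.0, 299.0, -1.0), (278, 559.0, 294.0, -0.0), (286, 563.0, 308.0, 50.0), (294, 563.0, 308.0, 59.0), (302, 564.0, 308.0, 68.0), (310, 564.0, 308.0, 77.0), (318, 564.0, 308.0, 83.0), (326, 565.0, 308.0, 90.0), (334, 565.0, 308.0, 95.0)]
312 [(262, 566.0, 315.0, 35.0), (270, 566.0, 310.0, 34.0), (278, 565.0, 306.0, 34.0), (286, 566.0, 308.0, 51.0), (294, 566.0, 308.0, 60.0), (302, 567.0, 308.0, 69.0), (310, 567.0, 307.0, 75.0), (318, 567.0, 309.0, 85.0), (326, 567.0, 308.0, 90.0), (334, 568.0, 308.0, 95.0)]
320 [(262, 570.0, 316.0, 38.0), (270, 570.0, 311.0, 37.0), (278, 570.0, 308.0, 40.0), (286, 570.0, 308.0, 51.0), (294, 570.0, 308.0, 61.0), (302, 570.0, 308.0, 68.0), (310, 570.0, 308.0, 76.0), (318, 570.0, 308.0, 83.0), (326, 570.0, 308.0, 90.0), (334, 570.0, 308.0, 97.0)]
326 [(262, 573.0, 315.0, 37.0), (270, 573.0, 311.0, 37.0), (278, 573.0, 307.0, 37.0), (286, 573.0, 307.0, 47.0), (294, 572.0, 303.0, 49.0), (302, 572.0, 299.0, 49.0), (310, 572.0, 296.0, 50.0), (318,
[... 286 characters left out ...]
.0, 84.0), (326, 575.0, 307.0, 90.0), (334, 575.0, 308.0, 97.0)]
340 [(262, 581.0, 303.0, -0.0), (270, 581.0, 298.0, -1.0), (278, 580.0, 293.0, -0.0), (286, 579.0, 308.0, 51.0), (294, 579.0, 308.0, 60.0), (302, 578.0, 307.0, 68.0), (310, 578.0, 308.0, 77.0), (318, 578.0, 307.0, 84.0), (326, 578.0, 307.0, 90.0), (334, 577.0, 308.0, 96.0)]
350 [(262, 587.0, 303.0, 1.0), (270, 587.0, 297.0, -1.0), (278, 586.0, 293.0, 0.0), (286, 584.0, 307.0, 51.0), (294, 583.0, 308.0, 61.0), (302, 583.0, 307.0, 69.0), (310, 582.0, 308.0, 77.0), (318, 582.0, 307.0, 83.0), (326, 581.0, 308.0, 91.0), (334, 581.0, 307.0, 96.0)]
[[325.09039949 278.90430143]
 [324.35604551 264.94925589]
 [324.22246072 279.88534955]]
```

Run:
```python
from h import *
c=np.load("pics/w1.npz");w=world(c);R=cv2.Rodrigues(np.array(c["rvec"]))[0];print("cam",-R.T@c["tvec"],R[2])
q=w.reshape(-1,3);q=q[~np.isnan(q[:,0])]
s=q[(q[:,2]>.06)&(abs(q[:,1]-.307)<.02)&(abs(q[:,0]-.57)<.06)]
print(len(s),np.percentile(s[:,2],[0,1,5,20,50]).round(3));lo=s[s[:,2]<np.percentile(s[:,2],4)];print(lo[:12].round(3))
c=np.load("pics/side0.npz");w=world(c);print([(v,*(w[v,u]*1000).round()) for u in(114,118) for v in range(90,150,6)])
```

```text
cam [0.57470203 0.37250337 0.33134956] [-0.01550909 -0.25706547 -0.96626953]
45311 [0.151 0.163 0.189 0.256 0.268]
[[0.55  0.308 0.152]
 [0.55  0.308 0.152]
 [0.551 0.308 0.153]
 [0.592 0.306 0.152]
 [0.592 0.306 0.151]
 [0.593 0.306 0.152]
 [0.548 0.309 0.154]
 [0.548 0.309 0.154]
 [0.549 0.309 0.155]
 [0.549 0.308 0.154]
 [0.55  0.309 0.154]
 [0.55  0.308 0.153]]
[(90, np.float64(252.0), np.float64(539.0), np.float64(240.0)), (96, np.float64(248.0), np.float64(545.0), np.float64(223.0)), (102, np.float64(244.0), np.float64(547.0), np.float64(207.0)), (108, np.float64(236.0), np.float64(1980.0), np.float64(-418.0)), (114, np.float64(225.0), np.float64(2507.0), np.float64(-680.0)), (120, np.float64(217.0), np.float64(2422.0), np.float64(-680.0)), (126, np.float64(208.0), np.float64(2346.0), np.float64(-683.0)), (132, np.float64(201.0), np.float64(2258.0), np.float64(-680.0)), (138, np.float64(193.0), np.float64(2186.0), np.float64(-682.0)), (144, np.float64(188.0), np.float64(1983.0), np.float64(-618.0)), (90, np.float64(261.0), np.float64(546.0), np.float64(236.0)), (96, np.float64(257.0), np.float64(543.0), np.float64(222.0)), (102, np.float64(254.0), np.float64(540.0), np.float64(208.0)), (108, np.float64(255.0), np.float64(1933.0), np.float64(-401.0)), (114, np.float64(247.0), np.float64(1965.0), np.float64(-447.0)), (120, np.float64(240.0), np.float64(1950.0), np.float64(-473.0)), (126, np.float64(230.0), np.float64(2364.0), np.float64(-696.0)), (132, np.float64(222.0), np.float64(2261.0), np.float64(-685.0)), (138, np.float64(214.0), np.float64(2191.0), np.float64(-688.0)), (144, np.float64(207.0), np.float64(2103.0), np.float64(-682.0))]
```

Both pictures put the fingertips about 22 mm short of the reported TCP, both open and shut. The fingers therefore closed on top of the handle. I'll raise slightly, open, go down by the extra amount and grip again.

send_rows --motion '[[[0, 0, -0.2], [0, 0, 0], -0.2], [[0, 0, 0], [0, 0, 0], -0.2], [[0, 0, 0], [0, 0, 0], -0.2], [[0, 0, 0], [0, 0, 0], -0.2], [[0, 0, 0.3], [0, 0, 0], -0.2], [[0, 0, 0.35], [0, 0, 0], -0.2], [[0, 0, 0.3], [0, 0, 0], -0.2], [[0, 0, 0], [0, 0, 0], -1], [[0, 0, 0], [0, 0, 0], -1], [[0, 0, 0], [0, 0, 0], -1], [[0, 0, 0], [0, 0, 0], -1], [[0, 0, 0], [0, 0, 0], -1]]' --squeeze 12

```text
time_s: 4.75
ee_pos: [0.5716, 0.2987, -0.0064]
eef_rot: [3.141, -0.002, 1.521]
force: [0.1, 0.9, 1.3]
grip_width: 0.0138
grip_force: 12.0
```

Run:
```python
from h import *
import station;print([x for x in dir(station) if x[0]!='_'])
st=np.array([.547,-.0604,-.13]);u=np.array([np.sin(.13),np.cos(.13)])
g=lambda d:(*(st[:2]+u*(.155+d)),station.get_obs()["ee_pos"][2])
T=toolR(np.pi/2-.13)
plan([(g(.155),T,6),(g(.02),T,12)],-1)
```

```text
['MotionError', 'camera', 'get_obs', 'hand_in', 'tcp_to_grasp']
t 4.75 q [0.42 0.71 1.38 0.   1.05 0.47] F [0.1 0.9 1.3]
max 0.38 n 18
[[[-0.28,0.1,0],[0,0,0.11],-1],[[-0.28,0.1,0],[0,0,0.11],-1],[[-0.28,0.11,0],[0,0,0.11],-1],[[-0.28,0.11,0],[0,0,0.11],-1],[[-0.28,0.12,0],[0,-0.01,0.11],-1],[[-0.27,0.12,0],[0,0,0.11],-1],[[-0.38,0,0],[0,0,0],-1],[[-0.37,0,0],[0,0,0],-1],[[-0.38,0,0],[0,0,0],-1],[[-0.37,0,0],[0,0,0],-1],[[-0.38,0,0],[0,0,0],-1],[[-0.37,0,0],[0,0,0],-1]]
[[[-0.38,0,0],[0,0,0],-1],[[-0.37,0,0],[0,0,0],-1],[[-0.38,0,0],[0,0,0],-1],[[-0.37,0,0],[0,0,0],-1],[[-0.38,0,0],[0,0,0],-1],[[-0.37,0,0],[0,0,0],-1]]
```

Gripped, at 13.8 mm opening and 12 N. Now I slide it.

send_rows --motion '[[[-0.28, 0.1, 0], [0, 0, 0.11], -1], [[-0.28, 0.1, 0], [0, 0, 0.11], -1], [[-0.28, 0.11, 0], [0, 0, 0.11], -1], [[-0.28, 0.11, 0], [0, 0, 0.11], -1], [[-0.28, 0.12, 0], [0, 0, 0.11], -1], [[-0.27, 0.12, 0], [0, 0, 0.11], -1], [[-0.38, 0, 0], [0, 0, 0], -1], [[-0.37, 0, 0], [0, 0, 0], -1], [[-0.38, 0, 0], [0, 0, 0], -1]]'

```text
time_s: 5.65
ee_pos: [0.583, 0.2126, -0.0065]
eef_rot: [3.141, -0.002, 1.44]
force: [1.2, 6.1, 3.4]
grip_width: 0.014
grip_force: 12.0
```

send_rows --motion '[[[-0.37, 0, 0], [0, 0, 0], -1], [[-0.38, 0, 0], [0, 0, 0], -1], [[-0.37, 0, 0], [0, 0, 0], -1], [[-0.38, 0, 0], [0, 0, 0], -1], [[-0.37, 0, 0], [0, 0, 0], -1], [[-0.38, 0, 0], [0, 0, 0], -1], [[-0.37, 0, 0], [0, 0, 0], -1], [[-0.38, 0, 0], [0, 0, 0], -1], [[-0.3, 0, 0], [0, 0, 0], -1]]'

```text
time_s: 6.55
ee_pos: [0.5701, 0.1143, -0.0065]
eef_rot: [3.141, -0.002, 1.44]
force: [-0.0, 5.5, 4.2]
grip_width: 0.0138
grip_force: 12.0
```

send_rows --motion '[[[-0.15, 0, 0], [0, 0, 0], -1], [[-0.15, 0, 0], [0, 0, 0], -1], [[-0.12, 0, 0], [0, 0, 0], -1], [[-0.1, 0, 0], [0, 0, 0], -1]]'

```text
time_s: 6.95
ee_pos: [0.5682, 0.0993, -0.0065]
eef_rot: [3.141, -0.002, 1.44]
force: [1.3, 6.6, 5.3]
grip_width: 0.0138
grip_force: 12.0
```

send_rows --motion '[[[-0.08, 0, 0], [0, 0, 0], -1], [[-0.08, 0, 0], [0, 0, 0], -1], [[-0.05, 0, 0], [0, 0, 0], -1]]'

```text
time_s: 7.25
ee_pos: [0.5674, 0.0932, -0.0065]
eef_rot: [3.141, -0.002, 1.44]
force: [0.5, 5.7, 4.9]
grip_width: 0.0138
grip_force: 12.0
```

send_rows --motion '[[[-0.05, 0, 0], [0, 0, 0], -1], [[-0.05, 0, 0], [0, 0, 0], -1]]'

```text
time_s: 7.45
ee_pos: [0.5669, 0.0917, -0.0065]
eef_rot: [3.141, -0.004, 1.44]
force: [-0.0, 19.5, 3.6]
grip_width: 0.0137
grip_force: 12.0
```

send_rows --motion '[[[-0.05, 0, 0], [0, 0, 0], -1], [[0, 0, 0], [0, 0, 0], -1]]'

```text
time_s: 7.65
ee_pos: [0.5665, 0.0903, -0.0066]
eef_rot: [3.141, -0.004, 1.441]
force: [0.8, 17.8, 4.7]
grip_width: 0.0137
grip_force: 12.0
```

send_rows --motion '[[[0, 0, 0], [0, 0, 0], -0.2], [[0, 0, 0], [0, 0, 0], -0.2], [[0, 0, 0], [0, 0, 0], -0.2], [[0, 0, -0.3], [0, 0, 0], -0.2], [[0, 0, -0.8], [0, 0, 0], -0.2], [[0, 0, -1], [0, 0, 0], -0.2], [[0, 0, -1], [0, 0, 0], -0.2], [[0, 0, -1], [0, 0, 0], -0.2], [[0, 0, -1], [0, 0, 0], -0.2]]'

```text
time_s: 8.55
ee_pos: [0.5662, 0.0885, 0.1479]
eef_rot: [3.141, -0.001, 1.441]
force: [-0.6, 0.2, -0.0]
grip_width: 0.0375
grip_force: 0.0
```

Run:
```python
from h import *
from station import *
c=camera("top");np.savez("pics/top1.npz",**c);w=world(c);q=w.reshape(-1,3);q=q[~np.isnan(q[:,0])]
st=np.array([.547,-.0604,-.13]);l=loc(st,q);s=(abs(l[:,0])<.012)&(l[:,1]>.1)&(l[:,1]<.22)&(q[:,2]>.028)&(q[:,2]<.045)
print("handle end y",np.sort(l[s][:,1])[-8:].round(4),"x mid",l[s][:,0].mean())
T=toolR(np.radians(97.9))
plan([((.50,-.07,.15),toolR(np.radians(90)),8),((.4423,-.3636,.09),T,11)],-.2)
```

```text
handle end y [0.1155 0.1155 0.1158 0.116  0.1167 0.1168 0.1185 0.1188] x mid -0.0015717768705787605
t 8.6 q [0.09 0.38 1.49 0.   1.27 0.22] F [ 0.2 -1.   3.8]
max 0.89 n 19
[[[-0.69,-0.2,0.01],[0.01,0,-0.14],-0.2],[[-0.69,-0.21,0.01],[0.01,0,-0.13],-0.2],[[-0.69,-0.22,0.01],[0.01,0,-0.14],-0.2],[[-0.68,-0.23,0.01],[0.01,0,-0.13],-0.2],[[-0.68,-0.24,0.01],[0.01,0,-0.14],-0.2],[[-0.67,-0.25,0.01],[0,-0.01,-0.13],-0.2],[[-0.67,-0.26,0.01],[0.01,0,-0.14],-0.2],[[-0.67,-0.27,0.02],[0,-0.01,-0.13],-0.2],[[-0.89,-0.17,0.18],[0,0,-0.1],-0.2],[[-0.89,-0.19,0.18],[0,0,-0.1],-0.2],[[-0.88,-0.2,0.18],[0,0,-0.11],-0.2],[[-0.88,-0.21,0.18],[0,0,-0.1],-0.2]]
[[[-0.88,-0.22,0.18],[0,0,-0.11],-0.2],[[-0.88,-0.23,0.18],[0,0,-0.1],-0.2],[[-0.87,-0.24,0.18],[0,0,-0.11],-0.2],[[-0.87,-0.25,0.18],[0,0,-0.1],-0.2],[[-0.87,-0.26,0.19],[0,0,-0.11],-0.2],[[-0.87,-0.27,0.18],[0,0,-0.1],-0.2],[[-0.86,-0.28,0.19],[0,0,-0.11],-0.2]]
```

send_rows --motion '[[[-0.69, -0.2, 0], [0.01, 0, -0.14], -0.2], [[-0.69, -0.21, 0], [0.01, 0, -0.13], -0.2], [[-0.69, -0.22, 0], [0.01, 0, -0.14], -0.2], [[-0.68, -0.23, 0], [0, 0, -0.13], -0.2], [[-0.68, -0.24, 0], [0, 0, -0.14], -0.2], [[-0.67, -0.25, 0], [0, 0, -0.13], -0.2], [[-0.67, -0.26, 0], [0, 0, -0.14], -0.2], [[-0.67, -0.27, 0], [0, 0, -0.13], -0.2], [[-0.89, -0.17, 0.18], [0, 0, -0.1], -0.2], [[-0.89, -0.19, 0.18], [0, 0, -0.1], -0.2], [[-0.88, -0.2, 0.18], [0, 0, -0.11], -0.2], [[-0.88, -0.21, 0.18], [0, 0, -0.1], -0.2]]'

```text
time_s: 9.8
ee_pos: [0.4766, -0.1778, 0.1245]
eef_rot: [-3.139, -0.001, 1.62]
force: [0.3, 0.6, -0.6]
grip_width: 0.038
grip_force: 0.0
```

send_rows --motion '[[[-0.88, -0.22, 0.18], [0, 0, -0.11], -0.2], [[-0.88, -0.23, 0.18], [0, 0, -0.1], -0.2], [[-0.87, -0.24, 0.18], [0, 0, -0.11], -0.2], [[-0.87, -0.25, 0.18], [0, 0, -0.1], -0.2], [[-0.87, -0.26, 0.19], [0, 0, -0.11], -0.2], [[-0.87, -0.27, 0.18], [0, 0, -0.1], -0.2], [[-0.86, -0.28, 0.19], [0, 0, -0.11], -0.2], [[0, 0, 0], [0, 0, 0], -0.2]]'

```text
time_s: 10.6
ee_pos: [0.4393, -0.3657, 0.0851]
eef_rot: [-3.138, -0.002, 1.707]
force: [0.7, -0.4, 0.3]
grip_width: 0.0377
grip_force: 0.0
```

Run:
```python
from h import *
from station import *
o=get_obs();print(o["ee_pos"],o["eef_rot"])
c=camera("top");np.savez("pics/top2.npz",**c);w=world(c);q=w.reshape(-1,3);q=q[~np.isnan(q[:,0])]
st=np.array([.547,-.0604,-.13]);l=loc(st,q);s=(abs(l[:,0])<.015)&(l[:,1]>.1)&(l[:,1]<.22)&(q[:,2]>.028)&(q[:,2]<.045)
print("handle end y",np.sort(l[s][:,1])[-8:].round(4),"x mid",np.median(l[s][:,0]))
for n in("wrist","side"):
    c=camera(n);w=world(c);q=w.reshape(-1,3);q=q[~np.isnan(q[:,0])]
    s=q[(abs(q[:,0]-.44)<.04)&(q[:,1]>-.43)&(q[:,1]<-.23)&(q[:,2]>.008)&(q[:,2]<.03)]
    h=s[(s[:,2]>.019)&(s[:,1]<-.315)]
    print(n,len(s),len(h),"y range",s[:,1].min(),s[:,1].max())
    for k in(h,s):
        if len(k)>30: a=np.polyfit(k[:,1],k[:,0],1);print(a,np.polyval(a,-.3636),np.degrees(np.arctan(-a[0]))+90)
```

```text
[ 0.4393224  -0.36572269  0.08509996] [-3.13752476e+00 -2.23471366e-03  1.70666120e+00]
handle end y [0.192  0.1921 0.1929 0.1933 0.1934 0.1945 0.1948 0.1948] x mid -0.0020338854984668243
wrist 6571 3214 y range -0.4284100436333456 -0.24182217729633726
[-0.1306007   0.39592132] 0.44340773148206064 97.44075486835702
[-0.13058576  0.39586519] 0.44334617441458524 97.439913254085
side 1081 613 y range -0.4290855117087436 -0.24586264408308922
[-0.13046261  0.39618332] 0.44361952466598303 97.43297578686239
[-0.12779579  0.3959414 ] 0.4424079452680063 97.28268421200953
```

Run:
```python
from h import *
T=toolR(np.radians(97.44))
plan([((.4436,-.3659,.02),T,3),((.4436,-.3659,-.0175),T,3)],-.2)
```

```text
t 10.75 q [-0.75  0.44  1.56 -0.    1.14 -0.89] F [0.5 0.5 0.7]
max 0.74 n 6
[[[-0.04,0.03,0.73],[-0.01,-0.01,0.02],-0.2],[[-0.04,0.03,0.73],[-0.01,0,0.02],-0.2],[[-0.03,0.03,0.74],[-0.01,-0.01,0.03],-0.2],[[0,0,0.42],[0,0,0],-0.2],[[0,0,0.41],[0,0,0],-0.2],[[0,0,0.42],[0,0,0],-0.2]]
```

send_rows --motion '[[[-0.04, 0.05, 0.73], [-0.01, -0.01, 0.02], -0.2], [[-0.04, 0.05, 0.73], [-0.01, 0, 0.02], -0.2], [[-0.03, 0.04, 0.74], [-0.01, -0.01, 0.03], -0.2], [[0, 0, 0.42], [0, 0, 0], -0.2], [[0, 0, 0.41], [0, 0, 0], -0.2], [[0, 0, 0.42], [0, 0, 0], -0.2], [[0, 0, 0], [0, 0, 0], -1], [[0, 0, 0], [0, 0, 0], -1], [[0, 0, 0], [0, 0, 0], -1], [[0, 0, 0], [0, 0, 0], -1]]' --squeeze 45

```text
time_s: 11.75
ee_pos: [0.4454, -0.3664, -0.0172]
eef_rot: [3.141, 0.001, 1.7]
force: [-0.3, 0.2, 0.9]
grip_width: 0.0154
grip_force: 45.0
```

```bash
cat >> h.py <<'E'
ST=np.array([.547,-.0604,-.13]);TIP=np.array([.1255,0,-.0265])
def tip(x,y,h,psi,th):
    "tip low edge at stand x,y (mm), h mm above plate; paddle yaw psi deg (0=+y), dip th deg -> tool pose"
    T=toolR(np.pi/2+ST[2]+np.radians(psi),-np.radians(th))
    P=np.array([*(ST[:2]+R2(ST[2])@np.array([x,y])/1000),.075+h/1000])
    return P-T.apply(TIP),T
def uv(u,v): s=.70711;return (-u+v)*s,(u+v)*s
def tipnow():
    from station import get_obs
    o=get_obs();R=Ro.from_euler('xyz',o["eef_rot"]);p=o["ee_pos"]+R.apply(TIP)
    return (*(loc(ST,p)*1000).round(1),round((p[2]-.075)*1000,1))
E
python3 - <<'E'
from h import *
from station import get_obs
o=get_obs();p=o["ee_pos"];R=Ro.from_euler('xyz',o["eef_rot"])
plan([(p+[0,0,.11],R,4),(*tip(*uv(-18,-29),60,45,55),14),(*tip(*uv(-18,-29),30,45,55),2)],-1)
for s in (-18,14): print(tip(*uv(s,-29),3,45,55)[0])
print(tip(*uv(-44,-2),3,45,55)[0],tip(*uv(28,-2),3,45,55)[0])
E
```

```text
t 11.75 q [-0.75  0.6   1.61  0.    0.94 -0.88] F [-0.3  0.2  0.9]
max 0.92 n 20
[[[0,0,-0.92],[0,0,0],-1],[[0,0,-0.92],[0,0,0],-1],[[0,0,-0.91],[0,0,0],-1],[[0,0,-0.92],[0,0,0],-1],[[0.43,0.41,-0.31],[-0.15,-0.56,-0.29],-1],[[0.39,0.43,-0.33],[-0.15,-0.56,-0.29],-1],[[0.35,0.45,-0.35],[-0.15,-0.56,-0.29],-1],[[0.31,0.46,-0.36],[-0.15,-0.56,-0.29],-1],[[0.27,0.48,-0.37],[-0.15,-0.56,-0.29],-1],[[0.23,0.5,-0.38],[-0.15,-0.56,-0.29],-1],[[0.19,0.51,-0.38],[-0.15,-0.55,-0.29],-1],[[0.14,0.52,-0.38],[-0.15,-0.56,-0.29],-1]]
[[[0.1,0.54,-0.38],[-0.15,-0.55,-0.29],-1],[[0.05,0.54,-0.38],[-0.15,-0.56,-0.29],-1],[[0.01,0.55,-0.37],[-0.15,-0.55,-0.28],-1],[[-0.03,0.56,-0.36],[-0.15,-0.56,-0.29],-1],[[-0.08,0.57,-0.35],[-0.15,-0.55,-0.28],-1],[[-0.12,0.57,-0.33],[-0.14,-0.56,-0.29],-1],[[0.41,0,0.29],[0,0,0],-1],[[0.41,0,0.28],[0,0,0],-1]]
[ 0.59208169 -0.16662443  0.16560381]
[ 0.5725784  -0.14125455  0.16560381]
[ 0.62933395 -0.17078157  0.16560381] [ 0.58545155 -0.11369932  0.16560381]
```

send_rows --motion '[[[0, 0, -0.92], [0, 0, 0], -1], [[0, 0, -0.92], [0, 0, 0], -1], [[0, 0, -0.91], [0, 0, 0], -1], [[0, 0, -0.92], [0, 0, 0], -1], [[0.43, 0.41, -0.31], [-0.15, -0.56, -0.29], -1], [[0.39, 0.43, -0.33], [-0.15, -0.56, -0.29], -1], [[0.35, 0.45, -0.35], [-0.15, -0.56, -0.29], -1], [[0.31, 0.46, -0.36], [-0.15, -0.56, -0.29], -1], [[0.27, 0.48, -0.37], [-0.15, -0.56, -0.29], -1], [[0.23, 0.5, -0.38], [-0.15, -0.56, -0.29], -1], [[0.19, 0.51, -0.38], [-0.15, -0.55, -0.29], -1], [[0.14, 0.52, -0.38], [-0.15, -0.56, -0.29], -1]]'

```text
time_s: 12.95
ee_pos: [0.5293, -0.2514, 0.1673]
eef_rot: [3.067, 0.553, 1.966]
force: [-0.1, -0.2, -1.1]
grip_width: 0.0158
grip_force: 45.0
```

send_rows --motion '[[[0.1, 0.54, -0.38], [-0.15, -0.55, -0.29], -1], [[0.05, 0.54, -0.38], [-0.15, -0.56, -0.29], -1], [[0.01, 0.55, -0.37], [-0.15, -0.55, -0.28], -1], [[-0.03, 0.56, -0.36], [-0.15, -0.56, -0.29], -1], [[-0.08, 0.57, -0.35], [-0.15, -0.55, -0.28], -1], [[-0.12, 0.57, -0.33], [-0.14, -0.56, -0.29], -1], [[0, 0, 0], [0, 0, 0], -1], [[0, 0, 0], [0, 0, 0], -1]]'

```text
time_s: 13.75
ee_pos: [0.5941, -0.1669, 0.2406]
eef_rot: [3.14, 0.908, 2.225]
force: [0.1, -0.6, -1.7]
grip_width: 0.0152
grip_force: 45.0
```

Run:
```python
from h import *
from station import *
print(tipnow(),get_obs()["eef_rot"])
t=camera("top");s=camera("side");np.savez("pics/top3.npz",**t)
P=tip(*uv(-18,-29),60,45,55);w=P[0]+P[1].apply(TIP);n=get_obs();wn=n["ee_pos"]+Ro.from_euler('xyz',n["eef_rot"]).apply(TIP)
print(proj(t,[wn]),proj(s,[wn]))
cv2.imwrite("pics/p3.png",np.hstack([cv2.resize(t["pixels"][190:310,270:390,::-1],(400,400),interpolation=2),cv2.resize(s["pixels"][150:330,230:410,::-1],(400,400),interpolation=2)]))
plan([(*tip(*uv(-18,-29),30,45,55),2),(*tip(*uv(-18,-29),3,45,55),3),(*tip(*uv(14,-29),3,45,55),6)],-1)
```

```text
(np.float64(-8.8), np.float64(-30.0), np.float64(83.0)) [3.14007848 0.90803565 2.22524159]
[[341.81538786 241.05254082]] [[316.83659398 234.03144593]]
t 13.85 q [-0.05  0.14  1.85 -1.04  0.77 -0.06] F [-0.6 -0.2 -2.6]
max 0.65 n 11
[[[0.64,-0.01,0.46],[0,-0.22,0],-1],[[0.65,-0.02,0.45],[-0.01,-0.22,0],-1],[[0.24,0,0.17],[0,0,0],-1],[[0.25,0,0.17],[0,0,0],-1],[[0.24,0,0.18],[0,0,0],-1],[[0.1,0,-0.15],[0,0,0],-1],[[0.1,0,-0.15],[0,0,0],-1],[[0.1,0,-0.14],[0,0,0],-1],[[0.11,0,-0.15],[0,0,0],-1],[[0.1,0,-0.14],[0,0,0],-1],[[0.11,0,-0.15],[0,0,0],-1]]
```

View pics/p3.png

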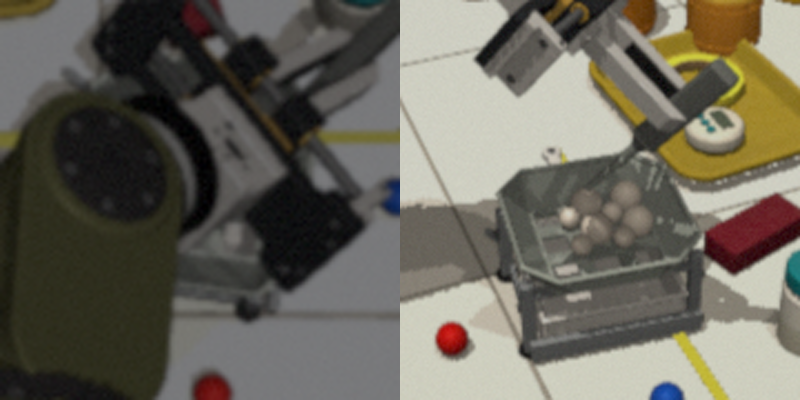

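The blade hovers over the sieve at (640,160) in the right half. Joint 4 is at its limit, so this heading needs a flatter 45° dip. I'll make the first push with worn ball d.

Run:
```python
from h import *
e=plan([(*tip(*uv(-18,-29),30,45,45),5),(*tip(*uv(-18,-29),3,45,45),3)],-1)
plan([(*tip(*uv(15,-29),3,45,45),8),(*tip(*uv(10,-29),45,45,45),3)],-1,e)
```

```text
t 13.85 q [-0.05  0.14  1.85 -1.04  0.77 -0.06] F [-0.6 -0.2 -2.6]
max 0.36 n 8
[[[0.29,-0.01,0.33],[0,0.2,0],-1],[[0.28,0,0.34],[0,0.2,0],-1],[[0.28,-0.01,0.34],[0,0.2,0],-1],[[0.27,0,0.35],[0,0.21,0],-1],[[0.25,-0.01,0.36],[-0.01,0.2,0],-1],[[0.21,0,0.21],[0,0,0],-1],[[0.21,0,0.21],[0,0,0],-1],[[0.22,0,0.21],[0,0,0],-1]]
max 0.37 n 11
[[[0.1,0,-0.1],[0,0,0],-1],[[0.1,0,-0.1],[0,0,0],-1],[[0.1,0,-0.1],[0,0,0],-1],[[0.1,0,-0.09],[0,0,0],-1],[[0.09,0,-0.1],[0,0,0],-1],[[0.1,0,-0.09],[0,0,0],-1],[[0.09,0,-0.1],[0,0,0],-1],[[0.1,0,-0.09],[0,0,0],-1],[[-0.37,0,-0.29],[0,0,0],-1],[[-0.37,0,-0.29],[0,0,0],-1],[[-0.37,0,-0.3],[0,0,0],-1]]
```

send_rows --motion '[[[0.29, -0.01, 0.33], [0, 0.2, 0], -1], [[0.28, 0, 0.34], [0, 0.2, 0], -1], [[0.28, -0.01, 0.34], [0, 0.2, 0], -1], [[0.27, 0, 0.35], [0, 0.21, 0], -1], [[0.25, -0.01, 0.36], [-0.01, 0.2, 0], -1], [[0, 0, 0], [0, 0, 0], -1]]'

```text
time_s: 14.45
ee_pos: [0.6008, -0.1776, 0.1739]
eef_rot: [-3.141, 0.784, 2.227]
force: [-1.2, -0.4, -0.7]
grip_width: 0.0157
grip_force: 45.0
```

Run:
```python
from h import *
print(tipnow())
e=plan([(*tip(*uv(-18,-29),3,45,45),4)],-1)
plan([(*tip(*uv(15,-29),3,45,45),8),(*tip(*uv(10,-29),45,45,45),3)],-1,e)
```

```text
(np.float64(-7.6), np.float64(-33.3), np.float64(29.0))
t 14.45 q [-0.11  0.24  1.83 -0.93  0.69 -0.14] F [-1.2 -0.4 -0.7]
max 0.16 n 4
[[[0.15,0,0.15],[0,0,0],-1],[[0.15,0,0.15],[0,0,0],-1],[[0.16,0,0.15],[0,-0.01,0],-1],[[0.15,-0.01,0.15],[0,0,0.01],-1]]
max 0.37 n 11
[[[0.1,0,-0.1],[0,0,0],-1],[[0.1,0,-0.1],[0,0,0],-1],[[0.1,0,-0.1],[0,0,0],-1],[[0.1,0,-0.09],[0,0,0],-1],[[0.1,0,-0.1],[0,0,0],-1],[[0.09,0,-0.09],[0,0,0],-1],[[0.1,0,-0.1],[0,0,0],-1],[[0.09,0,-0.09],[0,0,0],-1],[[-0.37,0,-0.29],[0,0,0],-1],[[-0.37,0,-0.29],[0,0,0],-1],[[-0.36,0,-0.3],[0,0,0],-1]]
```

send_rows --motion '[[[0.15, 0, 0.15], [0, 0, 0], -1], [[0.15, 0, 0.15], [0, 0, 0], -1], [[0.16, 0, 0.15], [0, 0, 0], -1], [[0.15, 0, 0.15], [0, 0, 0], -1]]'

```text
time_s: 14.85
ee_pos: [0.6011, -0.1767, 0.1497]
eef_rot: [3.14, 0.787, 2.227]
force: [0.6, -0.3, -1.2]
grip_width: 0.0157
grip_force: 45.0
```

send_rows --motion '[[[0.1, 0, -0.1], [0, 0, 0], -1], [[0.1, 0, -0.1], [0, 0, 0], -1], [[0.1, 0, -0.1], [0, 0, 0], -1], [[0.1, 0, -0.09], [0, 0, 0], -1], [[0.1, 0, -0.1], [0, 0, 0], -1], [[0.09, 0, -0.09], [0, 0, 0], -1], [[0.1, 0, -0.1], [0, 0, 0], -1], [[0.09, 0, -0.09], [0, 0, 0], -1], [[-0.37, 0, -0.29], [0, 0, 0], -1], [[-0.37, 0, -0.29], [0, 0, 0], -1], [[-0.36, 0, -0.3], [0, 0, 0], -1]]'

```text
time_s: 15.95
ee_pos: [0.5837, -0.1544, 0.1924]
eef_rot: [3.14, 0.787, 2.227]
force: [-0.3, 0.2, -1.3]
grip_width: 0.0155
grip_force: 45.0
```

```bash
cat >> h.py <<'E'
def balls():
    "height-map peaks on the sieve from the side camera, stand mm; full ~25 proud, worn ~20; also returns pale-pixel image crop"
    from station import camera
    c=camera("side");w=world(c);p=c["pixels"].astype(int)
    hsv=cv2.cvtColor(c["pixels"],cv2.COLOR_RGB2HSV)
    l=loc(ST,w);z=w[...,2]
    H={}
    for X in range(-55,60,10):
        pass
    m=(abs(l[...,0])<.06)&(abs(l[...,1])<.06)&(z>.08)&(z<.105)
    pts=np.c_[l[m],z[m]-.075]*1000
    # vote: for each candidate type & grid centre, inlier count to sphere surface (upper cap)
    out=[]
    g=np.arange(-56,57,1.)
    for R,zs,nm in((15,10.,'F'),(15,15.,'F^'),(10,10.,'w')):
        X,Y=np.meshgrid(g,g);sc=np.zeros_like(X)
        for q in pts:
            d=np.sqrt((X-q[0])**2+(Y-q[1])**2+(q[2]-zs)**2);sc+=abs(d-R)<1.3
        out+= [(sc[i,j]/R**2,nm,X[i,j],Y[i,j],R) for i in range(len(g)) for j in range(len(g)) if sc[i,j]>.22*R*R]
    out.sort(reverse=True);keep=[]
    for s in out:
        if all(np.hypot(s[2]-k[2],s[3]-k[3])>.72*(s[4]+k[4]) for k in keep): keep.append(s)
    print("balls",[(k[1],k[2],k[3],round(k[0],2)) for k in keep])
    return c
E
python3 - <<'E'
from h import *
print(tipnow());c=balls();cv2.imwrite("pics/b4.png",cv2.resize(c["pixels"][190:320,240:390,::-1],(600,520),interpolation=2))
e=plan([(*tip(*uv(-43,-2),40,45,45),6),(*tip(*uv(-43,-2),3,45,45),4)],-1)
plan([(*tip(*uv(28,-2),3,45,45),18),(*tip(*uv(22,-2),50,45,45),4)],-1,e)
E
```

```text
(np.float64(-27.4), np.float64(-12.6), np.float64(47.3))
balls [('w', np.float64(22.0), np.float64(-18.0), np.float64(0.59)), ('w', np.float64(-1.0), np.float64(-5.0), np.float64(0.55)), ('w', np.float64(19.0), np.float64(18.0), np.float64(0.45)), ('w', np.float64(39.0), np.float64(-6.0), np.float64(0.43)), ('w', np.float64(38.0), np.float64(32.0), np.float64(0.42)), ('w', np.float64(-18.0), np.float64(21.0), np.float64(0.41)), ('w', np.float64(2.0), np.float64(32.0), np.float64(0.34)), ('w', np.float64(7.0), np.float64(-17.0), np.float64(0.27)), ('w', np.float64(-19.0), np.float64(4.0), np.float64(0.25)), ('w', np.float64(22.0), np.float64(-1.0), np.float64(0.24)), ('F^', np.float64(37.0), np.float64(13.0), np.float64(0.23)), ('F^', np.float64(0.0), np.float64(14.0), np.float64(0.23))]
t 16.0 q [-0.06  0.18  1.86 -0.91  0.75 -0.14] F [ 0.7 -0.7  2.2]
max 0.25 n 10
[[[-0.17,0.14,0.25],[0,0.01,0],-1],[[-0.17,0.14,0.25],[0.01,0,0],-1],[[-0.17,0.14,0.25],[0,0.01,0],-1],[[-0.17,0.14,0.25],[0.01,0,0],-1],[[-0.16,0.14,0.24],[0,0.01,0],-1],[[-0.17,0.15,0.25],[0.01,0,-0.01],-1],[[0.22,0,0.22],[0,0,0],-1],[[0.22,0,0.22],[0,0,0],-1],[[0.22,0,0.22],[0,0,0],-1],[[0.21,0,0.21],[0,0,0],-1]]
max 0.32 n 22
[[[0.09,0,-0.09],[0,0,0],-1],[[0.09,0,-0.09],[0,0,0],-1],[[0.09,0,-0.09],[0,0,0],-1],[[0.09,0,-0.09],[0,0,0],-1],[[0.09,0,-0.09],[0,0,0],-1],[[0.09,0,-0.09],[0,0,0],-1],[[0.09,0,-0.09],[0,0,0],-1],[[0.1,0,-0.09],[0,0,0],-1],[[0.09,0,-0.1],[0,0,0],-1],[[0.1,0,-0.09],[0,0,0],-1],[[0.09,0,-0.1],[0,0,0],-1],[[0.1,0,-0.09],[0,0,0],-1]]
[[[0.09,0,-0.1],[0,0,0],-1],[[0.1,0,-0.09],[0,0,0],-1],[[0.09,0,-0.1],[0,0,0],-1],[[0.1,0,-0.09],[0,0,0],-1],[[0.09,0,-0.1],[0,0,0],-1],[[0.1,0,-0.09],[0,0,0],-1],[[-0.31,0,-0.24],[0,0,0],-1],[[-0.31,0,-0.24],[0,0,0],-1],[[-0.32,0,-0.24],[0,0,0],-1],[[-0.31,0,-0.25],[0,0,0],-1]]
```

View pics/b4.png

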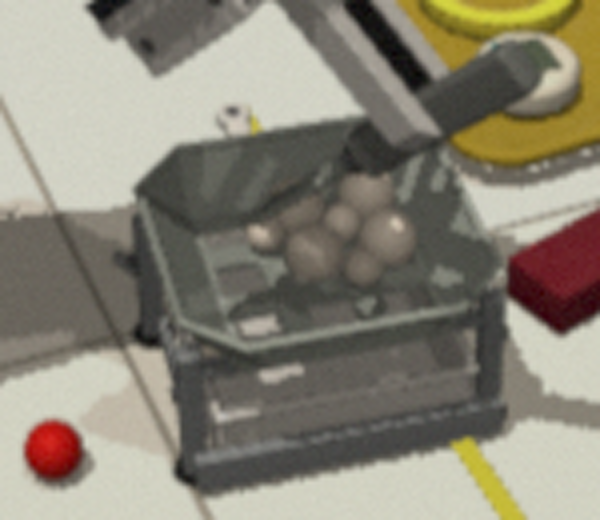

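Ball d has dropped. The remaining worn ones are c (262,237), a (341,220) and b (362,265). Next comes the diagonal push on b, A and c.

send_rows --motion '[[[-0.17, 0.14, 0.25], [0, 0, 0], -1], [[-0.17, 0.14, 0.25], [0, 0, 0], -1], [[-0.17, 0.14, 0.25], [0, 0.01, 0], -1], [[-0.17, 0.14, 0.25], [0, 0, 0], -1], [[-0.16, 0.14, 0.24], [0, 0.01, 0], -1], [[-0.17, 0.15, 0.25], [0, 0, 0], -1], [[0.22, 0, 0.22], [0, 0, 0], -1], [[0.22, 0, 0.22], [0, 0, 0], -1], [[0.22, 0, 0.22], [0, 0, 0], -1], [[0.21, 0, 0.21], [0, 0, 0], -1], [[0, 0, 0], [0, 0, 0], -1]]'

```text
time_s: 17.1
ee_pos: [0.636, -0.1807, 0.1437]
eef_rot: [3.141, 0.784, 2.228]
force: [-1.0, 0.7, -0.5]
grip_width: 0.0157
grip_force: 45.0
```

send_rows --motion '[[[0.09, 0, -0.09], [0, 0, 0], -1], [[0.09, 0, -0.09], [0, 0, 0], -1], [[0.09, 0, -0.09], [0, 0, 0], -1], [[0.09, 0, -0.09], [0, 0, 0], -1], [[0.09, 0, -0.09], [0, 0, 0], -1], [[0.09, 0, -0.09], [0, 0, 0], -1], [[0.09, 0, -0.09], [0, 0, 0], -1], [[0.1, 0, -0.09], [0, 0, 0], -1], [[0.09, 0, -0.1], [0, 0, 0], -1]]'

```text
time_s: 18.0
ee_pos: [0.6149, -0.1531, 0.1449]
eef_rot: [3.14, 0.785, 2.227]
force: [-1.0, 0.2, -0.7]
grip_width: 0.0154
grip_force: 45.0
```

Run:
```python
from h import *
t=tipnow();print(t,"u,v",(t[1]-t[0])*.707,(t[0]+t[1])*.707)
from station import camera
c=camera("side");cv2.imwrite("pics/b5.png",cv2.resize(c["pixels"][190:320,240:390,::-1],(600,520),interpolation=2))
e=plan([(*tip(*uv(28,-2),3,45,45),9),(*tip(*uv(22,-2),50,45,45),4)],-1)
```

```text
(np.float64(3.3), np.float64(-7.1), np.float64(-0.0)) u,v -7.3527999999999984 -2.6866
t 18.05 q [-0.05  0.31  1.82 -0.99  0.7  -0.02] F [ 0.5  0.2 -1.5]
max 0.32 n 13
[[[0.08,0,-0.1],[0,0,0],-1],[[0.08,0,-0.1],[0,0,0],-1],[[0.08,0,-0.1],[0,0,0],-1],[[0.09,0,-0.1],[0,0,0],-1],[[0.08,0,-0.1],[0,0,0],-1],[[0.09,0.01,-0.1],[0,0,0],-1],[[0.08,0,-0.1],[0.01,0,0],-1],[[0.09,0.01,-0.1],[0,0,0],-1],[[0.08,0,-0.1],[0.01,-0.01,0],-1],[[-0.31,0,-0.24],[0,0,0],-1],[[-0.31,0,-0.24],[0,0,0],-1],[[-0.31,0,-0.24],[0,0,0],-1]]
[[[-0.32,0,-0.24],[0,0,0],-1]]
```

View pics/b5.png

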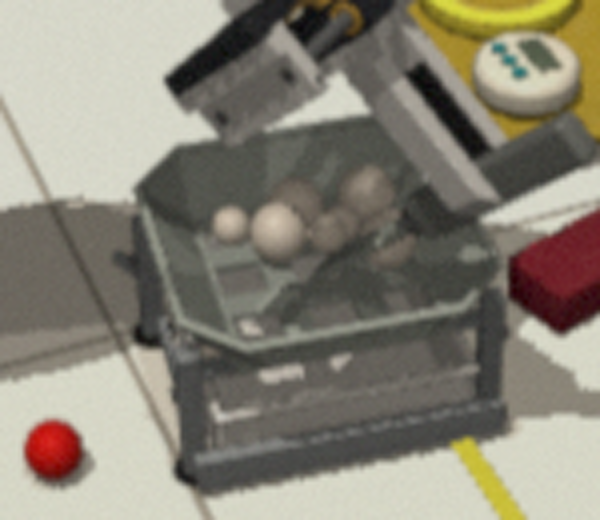

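The push is working: A (278,232) has left its hole and c is ahead of it at (230,224). I'll continue.

send_rows --motion '[[[0.08, 0, -0.12], [0, 0, 0], -1], [[0.08, 0, -0.12], [0, 0, 0], -1], [[0.08, 0, -0.1], [0, 0, 0], -1], [[0.09, 0, -0.1], [0, 0, 0], -1], [[0.08, 0, -0.1], [0, 0, 0], -1], [[0.09, 0.01, -0.1], [0, 0, 0], -1], [[0.08, 0, -0.1], [0, 0, 0], -1], [[0.09, 0.01, -0.1], [0, 0, 0], -1], [[0.08, 0, -0.1], [0, 0, 0], -1]]'

```text
time_s: 18.95
ee_pos: [0.5936, -0.1243, 0.149]
eef_rot: [3.14, 0.785, 2.227]
force: [0.9, 1.0, -0.9]
grip_width: 0.0156
grip_force: 45.0
```

send_rows --motion '[[[-0.31, 0, -0.24], [0, 0, 0], -1], [[-0.5, 0, -0.4], [0, 0, 0], -1], [[-0.6, 0, -0.5], [0, 0, 0], -1], [[-0.6, 0, -0.5], [0, 0, 0], -1]]'

```text
time_s: 19.35
ee_pos: [0.5983, -0.1307, 0.2272]
eef_rot: [3.14, 0.784, 2.227]
force: [-0.1, -0.4, -0.4]
grip_width: 0.0157
grip_force: 45.0
```

Run:
```python
from h import *
print(tipnow())
from station import camera
c=camera("side");cv2.imwrite("pics/b6.png",cv2.resize(c["pixels"][190:320,240:390,::-1],(600,520),interpolation=2))
# ball centres (10 mm over plate) -> crop pixels for hole grid
for n,P in {f"{x},{y}":np.r_[ST[:2]+R2(ST[2])@[x/1e3,y/1e3],.085] for x in(-38,0,38) for y in(-38,0,38)}.items(): print(n,((proj(c,P)[0]-[240,190])*4).round(),end=' ')
P=tip(19,50,45,-90,60);print(P[0])
plan([(*tip(0,50,70,-20,50),8),(*tip(10,55,55,-90,60),10)],-1)
```

```text
(np.float64(-16.1), np.float64(12.9), np.float64(82.3))
-38,-38 [255. 313.] -38,0 [237. 264.] -38,38 [220. 217.] 0,-38 [331. 299.] 0,0 [311. 250.] 0,38 [292. 205.] 38,-38 [406. 285.] 38,0 [384. 237.] 38,38 [364. 192.] [ 0.48734485 -0.00217535  0.21543619]
t 19.4 q [-0.01  0.17  1.78 -0.84  0.84 -0.2 ] F [0.6 0.9 4.1]
max 0.88 n 18
[[[0.26,-0.23,-0.22],[0.88,-0.08,0.8],-1],[[0.23,-0.27,-0.19],[0.88,-0.08,0.8],-1],[[0.2,-0.31,-0.16],[0.88,-0.08,0.79],-1],[[0.17,-0.35,-0.13],[0.87,-0.08,0.8],-1],[[0.14,-0.37,-0.1],[0.88,-0.08,0.79],-1],[[0.1,-0.4,-0.05],[0.87,-0.08,0.8],-1],[[0.06,-0.4,-0.02],[0.88,-0.09,0.79],-1],[[0.02,-0.41,0.03],[0.87,-0.08,0.8],-1],[[0.17,-0.24,-0.21],[0.84,-0.13,0.58],-1],[[0.15,-0.27,-0.18],[0.83,-0.13,0.58],-1],[[0.12,-0.3,-0.16],[0.84,-0.13,0.59],-1],[[0.1,-0.32,-0.13],[0.84,-0.13,0.58],-1]]
[[[0.07,-0.34,-0.09],[0.83,-0.12,0.58],-1],[[0.05,-0.35,-0.06],[0.84,-0.13,0.59],-1],[[0.02,-0.36,-0.03],[0.83,-0.12,0.58],-1],[[0,-0.36,0.01],[0.84,-0.13,0.59],-1],[[-0.03,-0.36,0.05],[0.83,-0.12,0.58],-1],[[-0.05,-0.34,0.08],[0.84,-0.13,0.59],-1]]
```

View pics/b6.png

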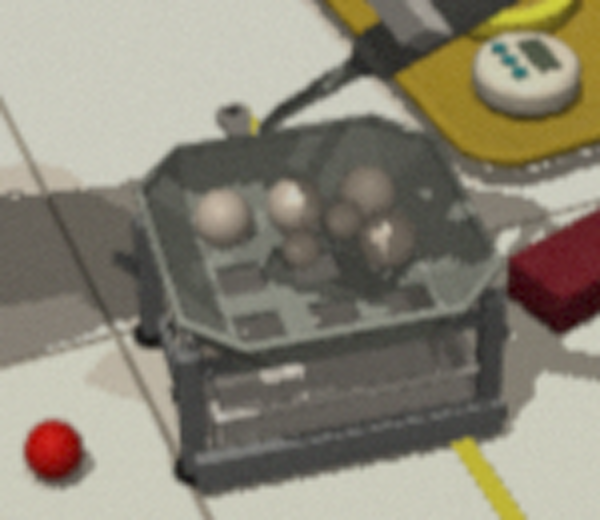

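Four full balls sit at (220,217), (292,205), (364,192) and (384,237). Worn a is at (342,218) and another worn one is at (299,250), by the middle hole. I'll locate the last two from depth.

```bash
cat >> h.py <<'E'
def centre(c,u,v,r):
    "ball centre (stand mm, mm over plate) from pixel of its blob middle"
    w=world(c);R=cv2.Rodrigues(np.array(c["rvec"]))[0];cam=-R.T@np.array(c["tvec"])
    s=np.nanmedian(w[v-1:v+2,u-1:u+2].reshape(-1,3),0);d=s-cam;P=s+d/np.linalg.norm(d)*r
    return (*(loc(ST,P)*1000).round(),round((P[2]-.075)*1000))
E
python3 - <<'E'
from h import *
from station import camera
c=camera("side");np.savez("pics/s7.npz",**c)
for k,(x,y,r) in dict(A=(220,217,.015),C=(292,205,.015),D=(364,192,.015),B=(384,237,.015),a=(342,218,.01),q=(299,250,.01),q2=(297,246,.01)).items(): print(k,centre(c,240+round(x/4),190+round(y/4),r))
g=cv2.cvtColor(c["pixels"],cv2.COLOR_RGB2GRAY)[244:262,304:326];print(g)
E
```

```text
A (np.float64(-37.0), np.float64(40.0), 10)
C (np.float64(1.0), np.float64(41.0), 8)
D (np.float64(39.0), np.float64(39.0), 10)
B (np.float64(39.0), np.float64(3.0), 9)
a (np.float64(24.0), np.float64(22.0), 10)
q (np.float64(0.0), np.float64(23.0), -7)
q2 (np.float64(-2.0), np.float64(23.0), -7)
[[135 139 126 111 109 124 129 134 135 132 130 121 100  99  93  79  75  88
  104 111 110 115]
 [125 139 130 117  97 102 113 119 122 119 114 107  96  91  90  81  69  81
  100 112 119 118]
 [115 135 127 116 102  93  95  98 102 102 102  96  89  85  88  86  65  72
   92 105 108 112]
 [109 128 120 118 112  99  84  85  90  89  89  86  82  78  86  82  69  63
   84  92  98 100]
 [103 120 121 120 117 109  97  91 100  99  99  97  85  69  77  67  73  67
   70  79  85  90]
 [117 120 120 120 118 118 112 114 115 113 112  95  88  66  65  65  74  72
   65  64  72  72]
 [119 120 121 120 119 118 115 112 101  96  91  71  70  62  65  63  71  76
   73  64  70  67]
 [121 120 119 118 116  98  98  90  71  71  66  62  67  64  68  64  66  77
   75  68  73  72]
 [121 123 117 119 104  78  67  65  63  63  64  65  66  65 
[... 172 characters left out ...]
9  76  79  87  90  89  84  82
   77  66  59  63]
 [107 118  97  82  83  78  76  72  80  87  83  84  96  91  99  95  97  91
   83  71  59  63]
 [ 93 103  84  84  84  82  85  86  86  91  87  96 105 111 109 107 100  94
   91  77  58  60]
 [ 93  80  84  85  84  80  80  83  89  86  93 105 115 123 124 112 104  96
   90  82  70  63]
 [ 90  83  88  83  83  83  81  83  86  85  90 104 114 119 123 118 104 101
   92  84  74  63]
 [ 96  86  93  88  85  86  84  80  85  84  85  94 107 112 115 110  99  95
   87  74  69  68]
 [ 96  94 102 108 113 112 109  89  85  86  84  89  96  98  95  92  89  87
   82  75  74  73]
 [101  95 106 128 132 135 130 114 115 112 105  86  88  88  87  85  85  84
   81  82  80  80]]
```

Run:
```python
from h import *
plan([(*tip(0,20,90,-20,45),9),(*tip(21,46,60,-90,68),12)],-1)
```

```text
t 19.45 q [-0.01  0.17  1.78 -0.84  0.84 -0.19] F [-0.6 -0.4 -1.6]
max 0.75 n 21
[[[0.13,-0.3,-0.16],[0.75,0,0.74],-1],[[0.11,-0.33,-0.14],[0.75,0,0.74],-1],[[0.08,-0.35,-0.1],[0.75,0,0.74],-1],[[0.04,-0.36,-0.07],[0.75,0,0.74],-1],[[0.01,-0.37,-0.04],[0.75,0,0.74],-1],[[-0.02,-0.37,-0.01],[0.74,0,0.74],-1],[[-0.05,-0.36,0.02],[0.75,0,0.74],-1],[[-0.09,-0.35,0.06],[0.74,0,0.74],-1],[[-0.11,-0.34,0.08],[0.75,0,0.74],-1],[[0.21,-0.16,-0.24],[0.71,-0.24,0.47],-1],[[0.2,-0.19,-0.23],[0.71,-0.24,0.47],-1],[[0.18,-0.22,-0.22],[0.71,-0.24,0.47],-1]]
[[[0.16,-0.24,-0.2],[0.71,-0.24,0.47],-1],[[0.14,-0.27,-0.18],[0.71,-0.24,0.47],-1],[[0.12,-0.29,-0.16],[0.71,-0.24,0.47],-1],[[0.1,-0.31,-0.14],[0.71,-0.25,0.47],-1],[[0.07,-0.33,-0.12],[0.71,-0.24,0.47],-1],[[0.05,-0.34,-0.09],[0.71,-0.25,0.48],-1],[[0.03,-0.35,-0.06],[0.72,-0.24,0.47],-1],[[0.01,-0.35,-0.03],[0.71,-0.25,0.48],-1],[[-0.01,-0.35,-0.01],[0.72,-0.24,0.47],-1]]
```

send_rows --motion '[[[0.13, -0.3, -0.16], [0.75, 0, 0.74], -1], [[0.11, -0.33, -0.14], [0.75, 0, 0.74], -1], [[0.08, -0.35, -0.1], [0.75, 0, 0.74], -1], [[0.04, -0.36, -0.07], [0.75, 0, 0.74], -1], [[0.01, -0.37, -0.04], [0.75, 0, 0.74], -1], [[-0.02, -0.37, -0.01], [0.74, 0, 0.74], -1], [[-0.05, -0.36, 0.02], [0.75, 0, 0.74], -1], [[-0.09, -0.35, 0.06], [0.74, 0, 0.74], -1], [[-0.11, -0.34, 0.08], [0.75, 0, 0.74], -1], [[0.21, -0.16, -0.24], [0.71, -0.24, 0.47], -1], [[0.2, -0.19, -0.23], [0.71, -0.24, 0.47], -1], [[0.18, -0.22, -0.22], [0.71, -0.24, 0.47], -1]]'

```text
time_s: 20.65
ee_pos: [0.4997, -0.1031, 0.2329]
eef_rot: [-3.061, 0.885, 0.847]
force: [0.5, 0.0, -0.4]
grip_width: 0.0157
grip_force: 45.0
```

send_rows --motion '[[[0.16, -0.24, -0.2], [0.71, -0.24, 0.47], -1], [[0.14, -0.27, -0.18], [0.71, -0.24, 0.47], -1], [[0.12, -0.29, -0.16], [0.71, -0.24, 0.47], -1], [[0.1, -0.31, -0.14], [0.71, -0.25, 0.47], -1], [[0.07, -0.33, -0.12], [0.71, -0.24, 0.47], -1], [[0.05, -0.34, -0.09], [0.71, -0.25, 0.48], -1], [[0.03, -0.35, -0.06], [0.72, -0.24, 0.47], -1], [[0.01, -0.35, -0.03], [0.71, -0.25, 0.48], -1], [[-0.01, -0.35, -0.01], [0.72, -0.24, 0.47], -1], [[0, 0, 0], [0, 0, 0], -1]]'

```text
time_s: 21.65
ee_pos: [0.5017, -0.0089, 0.2366]
eef_rot: [3.134, 1.196, -0.141]
force: [0.8, -0.0, -1.9]
grip_width: 0.0154
grip_force: 45.0
```

Run:
```python
from h import *
from station import camera
print(tipnow());c=camera("side");np.savez("pics/s8.npz",**c)
for k,(x,y,r) in dict(A=(220,217,.015),C=(292,205,.015),D=(364,192,.015),B=(384,237,.015),a=(342,218,.01)).items(): print(k,centre(c,240+round(x/4),190+round(y/4),r))
# tip seen? depth points of blade near expected
w=world(c);l=loc(ST,w)*1000;z=(w[...,2]-.075)*1000
m=(abs(l[...,0]-21)<20)&(abs(l[...,1]-46)<20)&(z>50)&(z<75)
print("blade pts",m.sum(), l[m].min(0).round(),l[m].max(0).round(),np.median(l[m],0).round(1),z[m].min() if m.any() else 0)
e=plan([(*tip(21,46,26,-90,68),3),(*tip(21,46,5,-90,68),5)],-1)
```

```text
(np.float64(19.1), np.float64(44.6), np.float64(54.6))
A (np.float64(-38.0), np.float64(40.0), 10)
C (np.float64(-0.0), np.float64(38.0), 10)
D (np.float64(38.0), np.float64(39.0), 10)
B (np.float64(39.0), np.float64(2.0), 9)
a (np.float64(23.0), np.float64(21.0), 9)
blade pts 24 [14. 31.] [25. 55.] [19.  34.3] 58.02425107969376
t 21.7 q [-0.1   0.93  0.84  0.04  2.56  1.62] F [ 0.   0.2 -0.7]
max 0.31 n 8
[[[0.31,-0.01,0.11],[0,0.02,0],-1],[[0.31,-0.01,0.11],[0,0.02,0],-1],[[0.31,-0.01,0.12],[0.01,0.01,-0.01],-1],[[0.13,0,0.05],[0,0,0],-1],[[0.13,0,0.05],[0,0,0],-1],[[0.13,0,0.05],[0,0,0],-1],[[0.13,0,0.06],[0,0,0],-1],[[0.13,0,0.05],[0,0,0],-1]]
```

send_rows --motion '[[[0.31, -0.01, 0.11], [0, 0.02, 0], -1], [[0.31, -0.01, 0.11], [0, 0.02, 0], -1], [[0.31, -0.01, 0.12], [0, 0.01, 0], -1], [[0.13, 0, 0.05], [0, 0, 0], -1], [[0.13, 0, 0.05], [0, 0, 0], -1], [[0.13, 0, 0.05], [0, 0, 0], -1], [[0.13, 0, 0.06], [0, 0, 0], -1], [[0.13, 0, 0.05], [0, 0, 0], -1], [[0, 0, 0], [0, 0, 0], -1]]'

```text
time_s: 22.6
ee_pos: [0.5028, -0.0075, 0.1874]
eef_rot: [3.141, 1.187, -0.131]
force: [-2.9, 0.2, -0.9]
grip_width: 0.0155
grip_force: 45.0
```

Run:
```python
from h import *
from station import camera
print(tipnow());c=camera("side");np.savez("pics/s9.npz",**c)
for k,(x,y,r) in dict(A=(220,217,.015),C=(292,205,.015),D=(364,192,.015),B=(384,237,.015),a=(342,218,.01)).items(): print(k,centre(c,240+round(x/4),190+round(y/4),r))
e=plan([(*tip(21,24,4,-90,68),9),(*tip(13,16,4,-90,68),5),(*tip(5,6,4,-90,68),5)],-1)
```

```text
(np.float64(20.9), np.float64(46.7), np.float64(5.9))
A (np.float64(-38.0), np.float64(39.0), 10)
C (np.float64(-0.0), np.float64(40.0), 9)
D (np.float64(39.0), np.float64(38.0), 9)
B (np.float64(38.0), np.float64(1.0), 9)
a (np.float64(23.0), np.float64(22.0), 11)
t 22.65 q [-0.1   0.98  0.86  0.04  2.48  1.61] F [-3.3  0.4  0.6]
max 0.09 n 19
[[[0.01,0.08,0],[0,0,0],-1],[[0.01,0.08,0],[0,0,0],-1],[[0.01,0.09,0],[0,0,0],-1],[[0.01,0.08,0],[0,0,0],-1],[[0.01,0.09,0.01],[0,0,0],-1],[[0,0.08,0],[0,0,0],-1],[[0.01,0.09,0.01],[0,0,0],-1],[[0,0.08,0],[0,0,0],-1],[[0.01,0.09,0.01],[0,0,0],-1],[[-0.02,0.05,0.05],[0,0,0],-1],[[-0.02,0.05,0.05],[0,0,0],-1],[[-0.02,0.05,0.05],[0,0,0],-1]]
[[[-0.02,0.06,0.05],[0,0,0],-1],[[-0.02,0.05,0.05],[0,0,0],-1],[[-0.02,0.07,0.05],[0,0,0],-1],[[-0.02,0.07,0.05],[0,0,0],-1],[[-0.02,0.07,0.05],[0,0,0],-1],[[-0.02,0.06,0.05],[0,0,0],-1],[[-0.02,0.07,0.04],[0,0,0],-1]]
```

send_rows --motion '[[[0, 0.08, 0], [0, 0, 0], -1], [[0, 0.08, 0], [0, 0, 0], -1], [[0, 0.09, 0], [0, 0, 0], -1], [[0, 0.08, 0], [0, 0, 0], -1], [[0, 0.09, 0.01], [0, 0, 0], -1], [[0, 0.08, 0], [0, 0, 0], -1], [[0, 0.09, 0.01], [0, 0, 0], -1], [[0, 0.08, 0], [0, 0, 0], -1], [[0, 0.09, 0.01], [0, 0, 0], -1]]'

```text
time_s: 23.55
ee_pos: [0.4993, -0.0302, 0.1875]
eef_rot: [3.141, 1.185, -0.131]
force: [-0.3, 0.3, -1.4]
grip_width: 0.0159
grip_force: 45.0
```

```bash
cat >> h.py <<'E'
def blobs(c):
    "list balls by Hough on the side view (grey, 4x), centre from depth"
    g=cv2.cvtColor(c["pixels"],cv2.COLOR_RGB2GRAY)[190:320,240:390];G=cv2.medianBlur(cv2.resize(g,None,fx=4,fy=4,interpolation=2),5)
    for r0,r1,r in((22,34,.015),(14,22,.01)):
        h=cv2.HoughCircles(G,cv2.HOUGH_GRADIENT,1.5,25,param1=60,param2=22,minRadius=r0,maxRadius=r1)
        for x,y,rr in ([] if h is None else h[0]):
            q=centre(c,240+round(x/4),190+round(y/4),r)
            if abs(q[0])<60 and abs(q[1])<60 and 0<q[2]<25: print(r,(int(x),int(y),int(rr)),[int(t) for t in q])
E
python3 - <<'E'
from h import *
from station import camera
print(tipnow());c=camera("side");np.savez("pics/s10.npz",**c);blobs(c)
e=plan([(*tip(13,16,4,-90,68),5),(*tip(5,6,4,-90,68),5)],-1)
E
```

```text
(np.float64(20.5), np.float64(23.7), np.float64(6.2))
0.015 (384, 231, 26) [39, 2, 12]
0.015 (329, 245, 26) [11, 9, 4]
0.01 (336, 239, 17) [14, 5, 8]
0.01 (396, 248, 19) [42, -6, 7]
t 23.6 q [-0.13  0.97  0.88 -0.    2.48  1.57] F [ 0.1  0.4 -1.2]
max 0.07 n 10
[[[-0.01,0.05,0.05],[0,0,0],-1],[[0,0.05,0.05],[0,0,0],-1],[[-0.01,0.05,0.05],[0,0,0],-1],[[0,0.05,0.05],[0,-0.01,0],-1],[[-0.01,0.05,0.05],[-0.01,0,0],-1],[[-0.02,0.07,0.05],[0,0,0],-1],[[-0.02,0.07,0.05],[0,0,0],-1],[[-0.02,0.06,0.05],[0,0,0],-1],[[-0.02,0.07,0.05],[0,0,0],-1],[[-0.02,0.06,0.05],[0,0,0],-1]]
```

Ball a is now at about (14,4), next to the open middle hole, as intended. I'll continue with the diagonal nudge.

send_rows --motion '[[[0, 0.05, 0.05], [0, 0, 0], -1], [[0, 0.05, 0.05], [0, 0, 0], -1], [[-0.01, 0.05, 0.05], [0, 0, 0], -1], [[0, 0.05, 0.05], [0, 0, 0], -1], [[-0.01, 0.05, 0.05], [0, 0, 0], -1], [[-0.02, 0.07, 0.05], [0, 0, 0], -1], [[-0.02, 0.07, 0.05], [0, 0, 0], -1], [[-0.02, 0.06, 0.05], [0, 0, 0], -1], [[0, 0, 0], [0, 0, 0], -1]]'

```text
time_s: 24.5
ee_pos: [0.4855, -0.042, 0.1853]
eef_rot: [3.141, 1.186, -0.131]
force: [0.7, 0.6, -0.3]
grip_width: 0.0159
grip_force: 45.0
```

send_rows --motion '[[[-0.3, 0, -0.1], [0, 0, 0], -1], [[-0.6, 0, -0.3], [0, 0, 0], -1], [[-0.8, 0, -0.3], [0, 0, 0], -1], [[-0.9, 0, -0.4], [0, 0, 0], -1], [[-0.9, 0, -0.4], [0, 0, 0], -1]]'

```text
time_s: 25.0
ee_pos: [0.4877, -0.0419, 0.3014]
eef_rot: [3.141, 1.185, -0.131]
force: [0.6, 0.8, -1.3]
grip_width: 0.0155
grip_force: 45.0
```

Run:
```python
from h import *
from station import camera
print(tipnow());c=camera("side");t=camera("top");np.savez("pics/s11.npz",**c);blobs(c)
cv2.imwrite("pics/b11.png",np.hstack([cv2.resize(c["pixels"][190:320,240:390,::-1],(460,400),interpolation=2),cv2.resize(t["pixels"][200:285,290:365,::-1],(340,400),interpolation=2)]))
plan([],-1) if 0 else None
from station import get_obs;o=get_obs();print(o["time_s"],o["ee_pos"],o["qpos"].round(2))
```

```text
(np.float64(10.6), np.float64(10.6), np.float64(120.0))
0.015 (386, 236, 25) [41, 2, 9]
0.01 (389, 230, 21) [40, -1, 15]
25.1 [ 0.48816166 -0.04202835  0.30354905] [-0.15  0.85  0.83 -0.04  2.65  1.53]
```

View pics/b11.png

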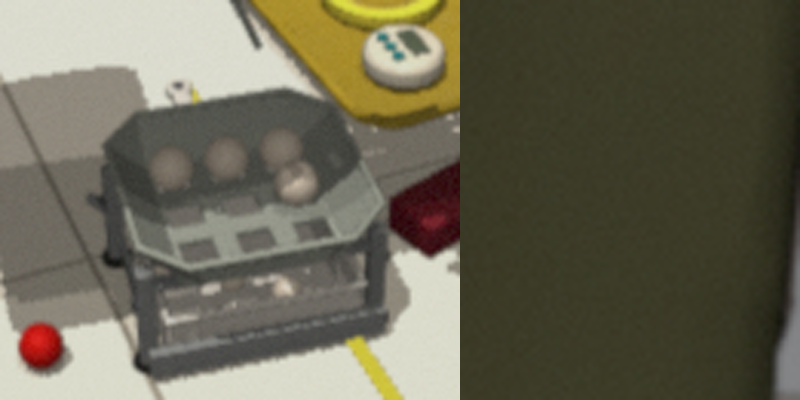

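Only the four full balls remain, at (171,165), (226,158), (283,148) and (297,182), and no worn ball is left on the plate. Now I lay the paddle back on open bench.

Run:
```python
from h import *
d=np.radians
plan([((.46,-.20,.27),toolR(d(45),-d(35)),13),((.4454,-.3664,.08),toolR(d(97.44)),11)],-1)
```

```text
t 25.1 q [-0.15  0.85  0.83 -0.04  2.65  1.53] F [ 0.1  0.5 -0.4]
max 0.71 n 24
[[[0.07,0.41,0.05],[-0.46,0.34,-0.37],-1],[[0.05,0.41,0.08],[-0.46,0.34,-0.37],-1],[[0.03,0.41,0.1],[-0.46,0.34,-0.37],-1],[[0.01,0.4,0.12],[-0.46,0.34,-0.37],-1],[[-0.02,0.39,0.14],[-0.46,0.34,-0.37],-1],[[-0.04,0.39,0.17],[-0.46,0.34,-0.37],-1],[[-0.06,0.37,0.18],[-0.47,0.34,-0.38],-1],[[-0.09,0.36,0.2],[-0.46,0.34,-0.37],-1],[[-0.11,0.34,0.22],[-0.47,0.33,-0.38],-1],[[-0.14,0.32,0.23],[-0.46,0.34,-0.37],-1],[[-0.16,0.31,0.24],[-0.47,0.33,-0.38],-1],[[-0.18,0.28,0.26],[-0.46,0.34,-0.37],-1]]
[[[-0.2,0.26,0.26],[-0.47,0.33,-0.38],-1],[[0.01,0.33,0.69],[-0.21,0.43,-0.67],-1],[[-0.05,0.31,0.7],[-0.21,0.43,-0.67],-1],[[-0.11,0.28,0.7],[-0.21,0.43,-0.67],-1],[[-0.17,0.25,0.71],[-0.21,0.43,-0.67],-1],[[-0.22,0.22,0.7],[-0.21,0.43,-0.67],-1],[[-0.27,0.18,0.69],[-0.21,0.43,-0.67],-1],[[-0.32,0.14,0.68],[-0.21,0.43,-0.67],-1],[[-0.37,0.1,0.67],[-0.21,0.43,-0.67],-1],[[-0.41,0.05,0.65],[-0.21,0.43,-0.67],-1],[[-0.44,0,0.63],[-0.22,0.43,-0.68],-1],[[-0.47,-0.06,0.6],[-0.21,0.43,-0.67],-1]]
```

send_rows --motion '[[[0.07, 0.41, 0.05], [-0.46, 0.34, -0.37], -1], [[0.05, 0.41, 0.08], [-0.46, 0.34, -0.37], -1], [[0.03, 0.41, 0.1], [-0.46, 0.34, -0.37], -1], [[0.01, 0.4, 0.12], [-0.46, 0.34, -0.37], -1], [[-0.02, 0.39, 0.14], [-0.46, 0.34, -0.37], -1], [[-0.04, 0.39, 0.17], [-0.46, 0.34, -0.37], -1], [[-0.06, 0.37, 0.18], [-0.47, 0.34, -0.38], -1], [[-0.09, 0.36, 0.2], [-0.46, 0.34, -0.37], -1], [[-0.11, 0.34, 0.22], [-0.47, 0.33, -0.38], -1], [[-0.14, 0.32, 0.23], [-0.46, 0.34, -0.37], -1], [[-0.16, 0.31, 0.24], [-0.47, 0.33, -0.38], -1], [[-0.18, 0.28, 0.26], [-0.46, 0.34, -0.37], -1]]'

```text
time_s: 26.3
ee_pos: [0.4613, -0.188, 0.2681]
eef_rot: [-3.112, 0.655, 0.737]
force: [0.2, -0.6, -1.6]
grip_width: 0.0158
grip_force: 45.0
```

send_rows --motion '[[[-0.2, 0.26, 0.26], [-0.47, 0.33, -0.38], -1], [[0.01, 0.33, 0.69], [-0.21, 0.43, -0.67], -1], [[-0.05, 0.31, 0.7], [-0.21, 0.43, -0.67], -1], [[-0.11, 0.28, 0.7], [-0.21, 0.43, -0.67], -1], [[-0.17, 0.25, 0.71], [-0.21, 0.43, -0.67], -1], [[-0.22, 0.22, 0.7], [-0.21, 0.43, -0.67], -1], [[-0.27, 0.18, 0.69], [-0.21, 0.43, -0.67], -1], [[-0.32, 0.14, 0.68], [-0.21, 0.43, -0.67], -1], [[-0.37, 0.1, 0.67], [-0.21, 0.43, -0.67], -1], [[-0.41, 0.05, 0.65], [-0.21, 0.43, -0.67], -1], [[-0.44, 0, 0.63], [-0.22, 0.43, -0.68], -1], [[-0.47, -0.06, 0.6], [-0.21, 0.43, -0.67], -1]]'

```text
time_s: 27.5
ee_pos: [0.4431, -0.3666, 0.0751]
eef_rot: [-3.136, -0.005, 1.703]
force: [0.2, 0.5, -0.1]
grip_width: 0.016
grip_force: 45.0
```

Run:
```python
from h import *
from station import *
T=toolR(np.radians(97.44));o=get_obs();print(o["ee_pos"],o["eef_rot"])
plan([((.4454,-.3664,.01),T,4),((.4454,-.3664,-.0165),T,4)],-1)
```

```text
[ 0.44311832 -0.36656921  0.07506234] [-3.13584654 -0.00452366  1.70336846]
t 27.5 q [-0.75  0.47  1.55 -0.    1.13 -0.89] F [ 0.2  0.5 -0.1]
max 0.55 n 8
[[[0,0.02,0.54],[-0.01,-0.01,0.01],-1],[[0,0.02,0.54],[-0.01,-0.01,0],-1],[[-0.01,0.02,0.54],[-0.01,-0.01,0.01],-1],[[0,0.02,0.55],[-0.02,-0.01,0],-1],[[0,0,0.22],[0,0,0],-1],[[0,0,0.22],[0,0,0],-1],[[0,0,0.22],[0,0,0],-1],[[0,0,0.22],[0,0,0],-1]]
```

send_rows --motion '[[[0, 0.02, 0.54], [-0.01, -0.01, 0.01], -1], [[0, 0.02, 0.54], [-0.01, -0.01, 0], -1], [[-0.01, 0.02, 0.54], [-0.01, -0.01, 0.01], -1], [[0, 0.02, 0.55], [-0.02, -0.01, 0], -1], [[0, 0, 0.22], [0, 0, 0], -1], [[0, 0, 0.22], [0, 0, 0], -1], [[0, 0, 0.22], [0, 0, 0], -1], [[0, 0, 0.22], [0, 0, 0], -1], [[0, 0, 0], [0, 0, 0], -1]]'

```text
time_s: 28.4
ee_pos: [0.4452, -0.3661, -0.0163]
eef_rot: [-3.14, 0.002, 1.698]
force: [0.3, 0.2, -0.8]
grip_width: 0.0156
grip_force: 45.0
```

send_rows --motion '[[[0, 0, 0.02], [0, 0, 0], -1], [[0, 0, 0], [0, 0, 0], -0.4], [[0, 0, 0], [0, 0, 0], -0.4], [[0, 0, 0], [0, 0, 0], -0.4], [[0, 0, 0], [0, 0, 0], -0.4], [[0, 0, -0.3], [0, 0, 0], -0.4], [[0, 0, -0.8], [0, 0, 0], -0.4], [[0, 0, -1], [0, 0, 0], -0.4], [[0, 0, -1], [0, 0, 0], -0.4], [[0, 0, -1], [0, 0, 0], -0.4], [[0, 0, -1], [0, 0, 0], -0.4], [[0, 0, 0], [0, 0, 0], -0.4]]'

```text
time_s: 29.6
ee_pos: [0.447, -0.3671, 0.1417]
eef_rot: [3.138, 0.008, 1.698]
force: [0.0, -0.0, 0.2]
grip_width: 0.0279
grip_force: 0.0
```

Run:
```python
from h import *
from station import *
t=camera("top");c=camera("side");w=camera("wrist")
print("before");c0=dict(np.load("pics/side0.npz"))
blobs(c)
for n,k in(("side",c),("wrist",w)):
    q=world(k).reshape(-1,3);q=q[~np.isnan(q[:,0])]
    s=q[(abs(q[:,0]-.44)<.04)&(q[:,1]>-.45)&(q[:,1]<-.22)&(q[:,2]>.008)&(q[:,2]<.04)]
    h=s[s[:,1]<-.33];b=s[s[:,1]>-.285];print(n,"paddle y",s[:,1].min().round(3),s[:,1].max().round(3),"z handle",np.percentile(h[:,2],90).round(4),"z blade",np.median(b[:,2]).round(4))
for n,k in(("top0",dict(np.load("pics/top0.npz"))),("now",t)):
    q=world(k).reshape(-1,3);q=q[~np.isnan(q[:,0])];l=loc(ST,q);s=(abs(l[:,0])<.015)&(l[:,1]>.1)&(l[:,1]<.22)&(q[:,2]>.028)&(q[:,2]<.045)
    if n=="now": print("pan handle end",np.sort(l[s][:,1])[-5:].round(4),"x",np.median(l[s][:,0]).round(4))
    for nm,(x,y,z0,r) in dict(pot=(.699,-.184,.07,.05),beak=(.696,-.312,.03,.05)).items():
        m=(np.hypot(q[:,0]-x,q[:,1]-y)<r)&(q[:,2]>z0);print(n,nm,q[m].mean(0).round(3))
    m=(q[:,0]>.63)&(q[:,0]<.735)&(abs(q[:,1]+.053)<.045)&(q[:,2]>.022)&(q[:,2]<.036);print(n,"box",q[m].mean(0).round(3))
# white pixels in the sieve: count ball-like patches away from the 4 holes -> heights at each land crossing and free hole
W=world(c);l=loc(ST,W)*1000;z=(W[...,2]-.075)*1000
for x in(-38,-19,0,19,38):
    print(x,[(y,int((lambda m:np.percentile(z[m],95) if m.sum()>3 else -99)((abs(l[...,0]-x)<7)&(abs(l[...,1]-y)<7)&(z>-3)&(z<28)))) for y in(-38,-19,0,19,38)])
print(get_obs()["time_s"])
```

```text
before
side paddle y -0.429 -0.242 z handle 0.0246 z blade 0.0139
wrist paddle y -0.429 -0.242 z handle 0.0248 z blade 0.0147
top0 pot [ 0.698 -0.183  0.086]
top0 beak [ 0.698 -0.313  0.044]
top0 box [ 0.701 -0.056  0.03 ]
pan handle end [0.1934 0.1935 0.1945 0.1946 0.1955] x -0.0023
now pot [ 0.698 -0.184  0.086]
now beak [ 0.698 -0.313  0.044]
now box [ 0.701 -0.056  0.03 ]
-38 [(-38, -99), (-19, -99), (0, -99), (19, 15), (38, -99)]
-19 [(-38, -99), (-19, -99), (0, -99), (19, -99), (38, -99)]
0 [(-38, -99), (-19, -99), (0, -99), (19, -99), (38, -99)]
19 [(-38, -99), (-19, -99), (0, -99), (19, -99), (38, -99)]
38 [(-38, -99), (-19, -99), (0, -99), (19, -99), (38, -99)]
29.75
```

The side view is blocked by the arm, so I'll check the sieve with the top camera.

Run:
```python
from h import *
from station import *
c=camera("top");W=world(c);l=loc(ST,W)*1000;z=(W[...,2]-.075)*1000
for k,(WW) in dict(start=world(np.load("pics/top0.npz")),now=W).items():
    l=loc(ST,WW)*1000;z=(WW[...,2]-.075)*1000;print(k)
    for x in(38,19,0,-19,-38):
        print(x,[(y,int((lambda m:np.percentile(z[m],80) if m.sum()>3 else -99)((abs(l[...,0]-x)<6)&(abs(l[...,1]-y)<6)))) for y in(38,19,0,-19,-38)])
```

```text
start
38 [(38, 23), (19, 13), (0, 26), (-19, 1), (-38, -99)]
19 [(38, 13), (19, 19), (0, 8), (-19, 19), (-38, 0)]
0 [(38, 24), (19, 3), (0, 23), (-19, 2), (-38, -73)]
-19 [(38, 3), (19, 19), (0, 2), (-19, 20), (-38, 0)]
-38 [(38, -73), (19, 1), (0, -73), (-19, 1), (-38, -74)]
now
38 [(38, 23), (19, 12), (0, 24), (-19, 2), (-38, -69)]
19 [(38, 13), (19, 1), (0, 4), (-19, 0), (-38, 0)]
0 [(38, 23), (19, 2), (0, -62), (-19, 1), (-38, -70)]
-19 [(38, 13), (19, 1), (0, 0), (-19, 1), (-38, 0)]
-38 [(38, 24), (19, 1), (0, -71), (-19, 1), (-38, -69)]
```

```bash
python3 -c "
from station import *
print(hand_in())"
```

```text
the job is handed in; nothing more can be done
None
```

The job is done and handed in at about 30 s of the 72 s allowed: the pan is home against the stop, only the four full-size balls are left on the sieve, the paddle lies flat clear of the stand, and the pot, beaker and box have not moved.

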